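# Gang-clamp carving blanks in a sanding jig

### The job

Stack all the wooden ear blanks flat and square on the jig's bed, square tails at the back stop under the clamp foot and noses towards the sanding drum. Turn the black adjuster nut until the red cam lever meets firm resistance about midway in its swing, close the lever fully, then tug the stack towards the drum with about 10 N, so that the sprung bed gives, to check that nothing slips. Finally lower the yellow guard gently, without slamming, all the way onto its stops, and leave the bystanding jar, mug and figurine alone.

Things in the scene. Friction and masses are not known exactly. Their poses are not given: they have to be found in the camera images.
- blank0_mid (a point): Centre (half-way up) of a dark wooden ear blank: flat slat 160 long (its y), 8 thick (its z), 50 g. The 40 wide part runs from y -40 to the square tail end at +80 mm; the nose steps down to 30, then 18 mm wide and ends at y -80. Starts flat on the bench, tail roughly towards world +y. Two to four are present. Grip it across the 40 mm at y about -25, clear of the clamp head.
- blank1_mid (a point): Centre (half-way up) of a dark wooden ear blank: flat slat 160 long (its y), 8 thick (its z), 50 g. The 40 wide part runs from y -40 to the square tail end at +80 mm; the nose steps down to 30, then 18 mm wide and ends at y -80. Starts flat on the bench, tail roughly towards world +y. Two to four are present. Grip it across the 40 mm at y about -25, clear of the clamp head.
- blank2_mid (a point): Centre (half-way up) of a dark wooden ear blank: flat slat 160 long (its y), 8 thick (its z), 50 g. The 40 wide part runs from y -40 to the square tail end at +80 mm; the nose steps down to 30, then 18 mm wide and ends at y -80. Starts flat on the bench, tail roughly towards world +y. Two to four are present. Grip it across the 40 mm at y about -25, clear of the clamp head.
- blank3_mid (a point): Centre (half-way up) of a dark wooden ear blank: flat slat 160 long (its y), 8 thick (its z), 50 g. The 40 wide part runs from y -40 to the square tail end at +80 mm; the nose steps down to 30, then 18 mm wide and ends at y -80. Starts flat on the bench, tail roughly towards world +y. Two to four are present. Grip it across the 40 mm at y about -25, clear of the clamp head.
- blank0_tail (a point): Middle of the square tail end of blank0, half-way up: 80 mm from the centre along its y.
- blank1_tail (a point): Middle of the square tail end of blank1, half-way up: 80 mm from the centre along its y.
- blank2_tail (a point): Middle of the square tail end of blank2, half-way up: 80 mm from the centre along its y.
- blank3_tail (a point): Middle of the square tail end of blank3, half-way up: 80 mm from the centre along its y.
- home (a point): Centre of the bed's top face, 20 mm above the bench; bed 110 wide (x), y -70 to 80. Jig axes: +y to back stop and clamp, -y to the drum. A blank is home with its centre over this point (within 9 mm across, 12 along), its y along this y, blanks one on another. Lower each some 60 mm towards the drum, then slide it +y under the foot: the clamp head overhangs y 36 to 118, x -20 to 20, 65 to 95 mm above the bed.
- drum (a point): Top centre of the brown sanding drum, radius 12, upright, 38 mm higher than the bed, 160 mm from its centre. It stands between the two uprights of the guard (at jig x -58 and +58, y -185), which carry short brackets, the guard's stops, 46 to 54 mm above the bed, reaching to y -152.
- foot_face (a point): Centre of the underside of the black rubber clamp foot (30 x 30, 8 thick), at jig y +58; starts 40 to 45 mm above the bed. Beside it two steel guides, 34 tall, keep the tails in line: faces at x -25 and +25, y 26 to 80, mouths flared from y 15. The back stop, the blue column's face, is at y +83: a tail touching it puts its centre 3 mm past home, which is fine.
- nut_grip (a point): Centre of the black round adjuster nut (diameter 50, 30 tall, vertical axis, on top of the clamp head, straight above the foot), half-way up its height, 120 mm above the bed while the lever is open; it sinks with the foot as the lever closes. A white line marks its top.
- nut (a joint): Turn of the adjuster nut, rad, 0 to 7, more = clockwise seen from above = foot lower, by 5 mm a radian (steep thread). Stiff: about 0.32 N m of friction, stays where it is left. Needs regrasping. Starts near 0 to 1.
- lever (a joint): Red cam lever, rad: 0 open (outwards, 45 deg up), 1.5 closed (41 deg down); starts 0 to 0.15. Friction of 0.32 N m (5 N at the grip point) keeps it where it is left. Closing lowers the foot 8 mm in all, evenly, 4 mm at midway (0.75); a pressed foot adds resistance. To resist from midway, the foot must hang about 4 mm above the stack with the lever open, or just touch it at 0.75.
- lever_grip (a point): Point on the centre line of the red lever (16 wide in the jig's x, 9 thick), 65 mm from its hinge, 20 mm short of its end. Can be pinched from above across its width and led along its arc, or pressed down.
- lever_hinge (a point): The lever's hinge, axis along the jig's x; the lever swings from it outwards (jig +y), downwards as it closes.
- foot (a joint): How far the foot is pressed up into its sprung mount, m, 0 to 0.012; 9 N per mm; 0 when it touches nothing. With the lever closed it reads 1.5 to 6 mm if the lever began to resist about midway; less is too loose, more too tight.
- sled (a joint): How far the bed, with its whole clamp, has slid along the jig's -y against its return spring, m, 0 to 0.008. The spring is preloaded: 6 N to start it, 9.2 N at 4 mm, 12.4 N at the end; it returns to 0 by itself.
- guard (a joint): Angle of the hinged guard, rad: 0 down on its stops, 1.6 to 1.75 standing open at the start. Stiff hinge, stays where it is left.
- guard_tab (a point): Centre of the black tab on the guard's free edge (16 wide in the jig's x, 30 long, 7 thick), 115 mm from the guard's hinge. Can be pinched from above across its width and led along its arc.
- guard_hinge (a point): The guard's hinge, axis along the jig's x, 185 mm from the bed's centre beyond the drum. When closed the guard (106 wide) lies level from here towards the clamp, 59 mm above the bed.
- glue: White jar, radius 24, 85 tall, bystander; origin under its centre.
- mug: Blue mug, radius 36, 80 tall, bystander; origin under its centre.
- finial: White plaster figurine, radius 26, 85 tall, bystander; origin under its centre.
There are look-alikes about, which are no part of the job. Leave any orange or turquoise look-alike of the part that bears blank2_mid alone.

How it is judged:
By the outcome, as a careful person would: the job done as asked, in the order asked, and still so for the second after the job is handed in, with the robot touching nothing.
Of blank0, blank1, blank2, blank3 only 2 to 4 are there at a start; the rules pass over those that are not, and their reading is None.
At some moment in a run one of blank0, blank1, blank2, blank3 may be knocked a few centimetres aside while the robot is not near it.
It also fails if it takes over 210 s, if anything falls off the work surface, if the arm or the gripper's body presses on something with over 40 N, if the wrist force passes 120 N, or if a joint passes its speed limit or range.

### The arm

A 7-joint arm with a two-finger parallel gripper is mounted at the origin on the work surface. World frame = base frame: x ahead of the robot, y to its left, z up, the work surface at z = 0. Lengths are in mm, angles in rad, forces in N, time in s.
With the tool pointing down it reaches from about 425 to 1025 mm from the base axis. Payload 9.4 kg.
Tool frame: the origin (TCP) lies at the very end of the fingers, on their centre line; the grasp point (between the pads) lies 19 mm behind it; z points along the fingers, x is the direction in which the jaws open and shut, and the axes are right-handed (so a half turn about z gives the same grasp; the last joint's range is limited). The gripper opens to 93 mm and grips with 3 to 60 N. Pads are 15 mm wide; open, the fingers measure 128 mm over their backs; the gripper's body (75 mm by 188 mm) begins 65 mm behind the grasp point.
Start: joints at [1.176, 0.599, -0.003, 1.599, 0.002, 0.943, -0.08], TCP at [226.536, -688.698, 218.618] pointing down, gripper open.
Joint ranges: [-2.57, 2.57], [-0.35, 1.97], [-1.29, 1.29], [0.11, 2.56], [-1.05, 4.19], [0.11, 1.86], [-2.63, 2.63]. Speed limits (rad/s): [2.22, 2.22, 3.01, 3.01, 3.14, 3.14, 3.14].

### API

Orientations are given as a 3x3 rotation matrix whose columns are the frame's x, y, z axes.
In Python, from station import readout, read_camera, camera_info, sign_off gives the robot as it stands.
- The arm moves only by the tool move_arm, never from a script. Its argument "steps" is a list of rows, each a list of 2 entries, a list of its own where there are three numbers: the shift along the tool's x, y, z in m, then the turn, a rotation vector about the tool's x, y, z in degrees. A call has 1 to 12 rows; each row shifts and turns the commanded pose from where the row before left it, along the tool's axes as they then stand; what a row does not reach is not made up. A row lasts 1/10 s, in which the tool goes at most 50 mm and 8.59 degrees, less where a joint would pass 70% of its speed; a pose out of reach is approached as far as the arm can. A call is refused whole if a number of a shift passes 0.05 or a number of a turn 8.59, either way. A call with a gripper value outside its range is refused whole. "grip" is the closure, from -1 (fully open) to 1 (shut), so that 0 is half open, set as the call begins (left out, the last holds). The fingers move at their own pace and stop on an object; "newtons" is the grip in N (left out, the last holds). Time passes only in rows, so rows that do not move let the fingers close. It gives the time, the measured TCP pose, the force and the opening at its end, in the units of the state.
- readout.sense(): the state, without advancing time (a new reading comes with each control period).
- read_camera(name): name is "side" or "top"; returns the picture (480x640x3 uint8, blue, green, red); there is no depth.
- camera_info(name): a dict with "vfov" (degrees; the focal length in pixels is half the picture's height over the tangent of half this angle, whatever the lens; pixels are square), "cx", "cy" (the principal point, pixels), "k1" (the pictures are not rectified: a ray, as slopes to the right and down, at radius r is drawn at 1 + k1 r^2 times it, then the intrinsics apply), "rvec" (rotation vector, rad) and "tvec" (3), from world to camera coordinates, as OpenCV has them. Camera axes: x right, y down, z forward; pixel columns grow to the right and rows downward; lengths in mm; the calibration is good to about 2 mm. A picture is of the moment at which its call begins. camera_info takes no time and is no camera call.
- sign_off(): hands the job in, once; it reports no verdict.
The state is a dict: "time_s": time; "q": joint angles; "joint_vel": joint speeds; "joint_efforts": joint torques, N m; "position": TCP position; "tool_rot": TCP orientation; "wrist_force": force on the tool from outside, world axes, zero at the start; "moment": the same for the moment, N m; "width": finger opening in mm.
Only numpy, scipy, OpenCV 4.12 (cv2) and the standard library are available. Lean on these libraries where they do the work, as an engineer would, in place of code of your own. Each camera call takes 0.05 s, during which the arm holds its last target.

## Working session

There is one attempt and no reset: what is moved stays moved. The work goes in short steps, Python scripts to look and compute and a tool call to move; the robot and the scene stay as the last step left them, time stands still between calls to the robot, and variables do not carry over. Pictures are saved under pics/ and viewed, and the job is handed in when it is done.

Besides the shell and the picture viewer there is one more tool, called after "Call:" in YAML: its name, and indented under it one key for each argument. move_arm: Moves the arm, as the interface text tells. Its arguments: {"type":"object","properties":{"steps":{"type":"array"},"grip":{"type":"number"},"newtons":{"type":"number"}},"required":["steps"]}

```bash
ls; mkdir -p pics; python3 - <<'E'
from station import readout, read_camera, camera_info
import cv2
print(readout.sense())
for n in("side","top"):
    print(n,camera_info(n)); cv2.imwrite(f"pics/{n}0.png",read_camera(n))
E
```

```text
pics
{'time_s': 0.0, 'q': array([ 1.17631614,  0.60010852, -0.00252837,  1.60007677,  0.00176188,
        0.94288465, -0.07982123]), 'joint_vel': array([-8.29376706e-04,  4.98581441e-04, -1.91411823e-05, -4.49359412e-04,
        1.10210466e-03, -1.13756972e-03, -2.93289751e-04]), 'joint_efforts': array([ 1.44468650e-04, -7.65060067e+01,  1.49720851e+00, -2.52338809e+01,
       -5.24321396e-02,  1.71129458e-02,  1.77324700e-04]), 'position': array([ 226.37681622, -688.27333026,  217.79112535]), 'tool_rot': array([[ 3.12460619e-01, -9.49930544e-01, -5.67870881e-04],
       [-9.49929576e-01, -3.12461114e-01,  1.36136415e-03],
       [-1.47063895e-03,  1.14064661e-04, -9.99998912e-01]]), 'wrist_force': array([ 0.92523862,  0.57627725, -0.23557659]), 'moment': array([-0.01647534, -0.00465581,  0.05706519]), 'width': 93.33791545299744}
side {'vfov': 50.51987669810623, 'cx': 309.56322719230553, 'cy': 231.098640749242, 'k1': -0.10897110630619576, 'rvec': array([ 0.29696345, -2.58348268,  1.49126614]), 'tvec': array([ 492.68507983,  188.98381173, 1104.11612208])}
top {'vfov': 56.251678586289444, 'cx': 323.2495278427388, 'cy': 240.65888773426434, 'k1': -0.05318631282801464, 'rvec': array([ 2.16223112, -2.22407015,  0.05964255]), 'tvec': array([ -88.73697086,  514.70053877, 1449.06805242])}
```

View pics/side0.png

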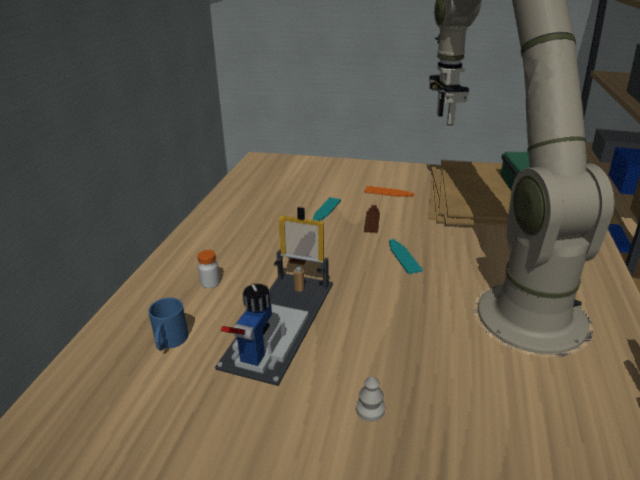

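View pics/top0.png

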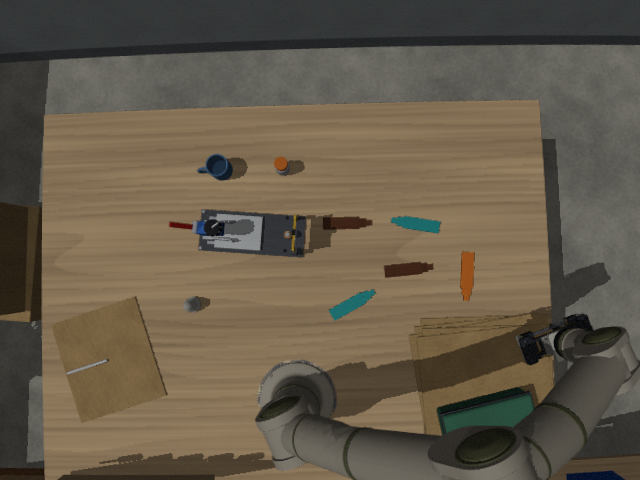

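```bash
cat > h.py <<'E'
import numpy as np, cv2
from station import readout, read_camera, camera_info
CI={n:camera_info(n) for n in("side","top")}
def par(n):
    c=CI[n]; f=240/np.tan(np.radians(c['vfov'])/2)
    K=np.array([[f,0,c['cx']],[0,f,c['cy']],[0,0,1]]); D=np.array([c['k1'],0,0,0,0.])
    R=cv2.Rodrigues(c['rvec'])[0]; return K,D,R,c['tvec'],c['rvec']
def proj(n,P):
    K,D,R,t,rv=par(n); return cv2.projectPoints(np.asarray(P,float).reshape(-1,1,3),rv,t,K,D)[0][:,0]
def ray(n,uv):
    K,D,R,t,_=par(n); p=cv2.undistortPoints(np.asarray(uv,float).reshape(-1,1,2),K,D)[:,0]
    d=np.c_[p,np.ones(len(p))]@R; return -R.T@t, d/np.linalg.norm(d,axis=1)[:,None]
def onz(n,uv,z):
    o,d=ray(n,uv); return o+d*((z-o[2])/d[:,2])[:,None]
def tri(uv1,uv2): # side, top
    o1,d1=ray("side",uv1);o2,d2=ray("top",uv2);out=[]
    for a,b in zip(d1,d2):
        s=np.linalg.lstsq(np.c_[a,-b],o2-o1,rcond=None)[0]; p=o1+a*s[0];q=o2+b*s[1]; out.append(np.r_[(p+q)/2,np.linalg.norm(p-q)])
    return np.array(out)
def crop(n,name,x0,y0,x1,y1,k,img=None):
    im=read_camera(n) if img is None else img
    c=cv2.resize(im[y0:y1,x0:x1],None,fx=k,fy=k,interpolation=cv2.INTER_CUBIC); cv2.imwrite(f"pics/{name}.png",c); return im
def st():
    s=readout.sense(); np.set_printoptions(precision=3,suppress=True)
    print(round(s['time_s'],2),s['position'],'F',s['wrist_force'],'w',round(s['width'],1)); return s
E
python3 - <<'E'
from h import *
t=cv2.imread("pics/top0.png");s=cv2.imread("pics/side0.png")
crop("top","t1",160,190,460,320,2.6,t)
crop("side","s1",200,180,440,390,3.3,s) if 0 else crop("side","s1",210,180,450,360,3.3,s)
for n,im,R in(("top",t,(300,200,450,290)),("side",s,(270,200,400,270))):
    hsv=cv2.cvtColor(im,cv2.COLOR_BGR2HSV)
    m=cv2.inRange(hsv,(0,90,15),(14,255,110))
    k,l,stt,c=cv2.connectedComponentsWithStats(m)
    for i in range(1,k):
        if stt[i,4]>60: print(n,stt[i],c[i])
E
```

```text
top [323 217  49  13 530] [344.52264151 222.56226415]
top [170 221  22   9 120] [180.71666667 225.11666667]
top [384 262  49  16 541] [406.39001848 268.87430684]
top [  0 468  44  12 250] [ 21.86 471.62]
side [364 205  16  28 321] [371.78193146 219.53582555]
```

View pics/t1.png

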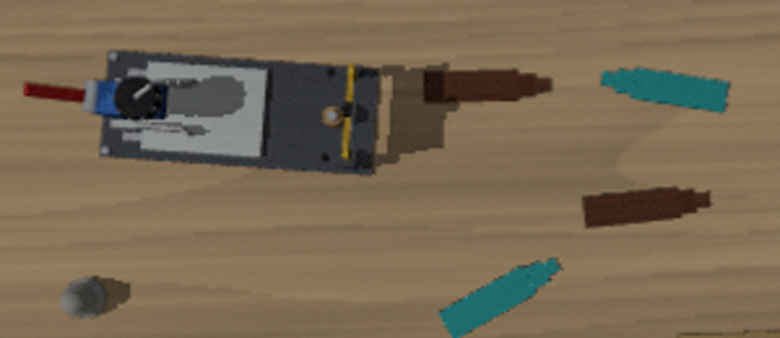

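View pics/s1.png

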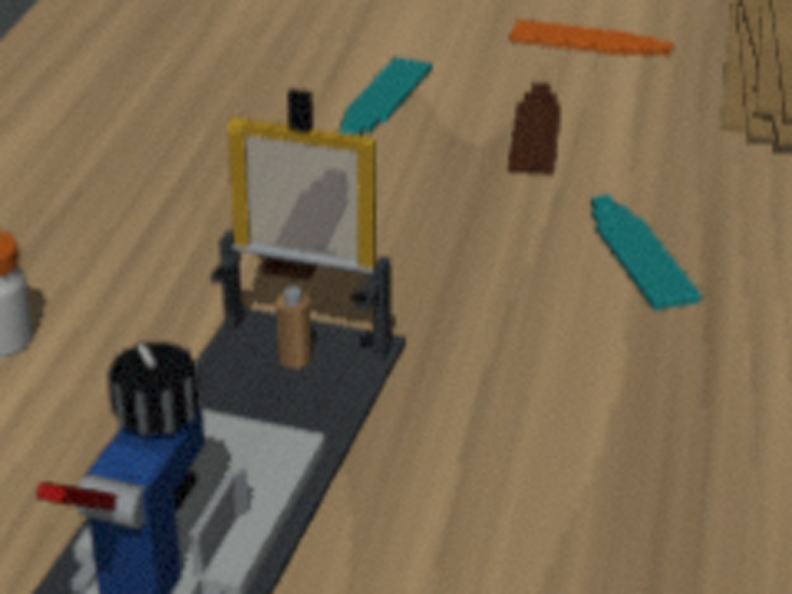

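```bash
python3 - <<'E'
from h import *
t=cv2.imread("pics/top0.png");s=cv2.imread("pics/side0.png")
crop("top","t2",190,200,320,265,6,t)
crop("side","s2",210,270,340,385,5,s)
E
```

```text
(no output)
```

View pics/t2.png

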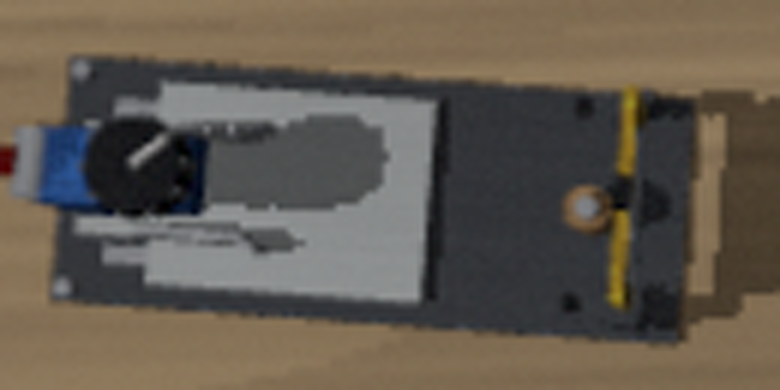

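View pics/s2.png

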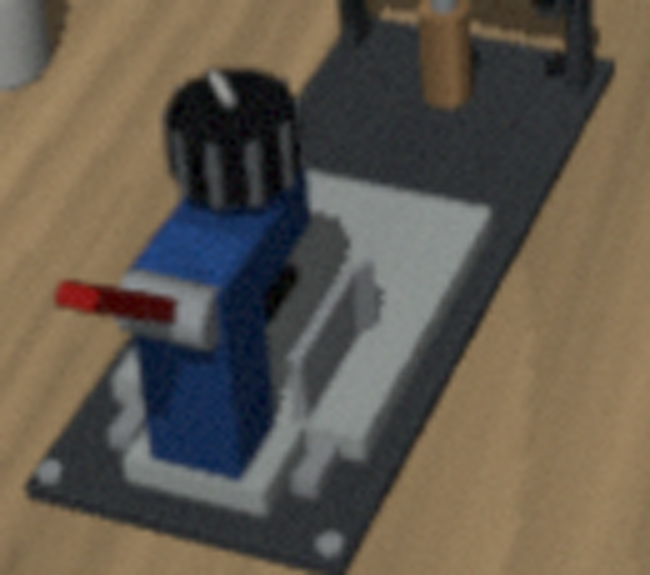

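```bash
python3 - <<'E'
from h import *
np.set_printoptions(precision=2,suppress=True)
f=lambda p,x0,y0,k:(np.array(p,float)+.5)/k-.5+[x0,y0]
bed=f([(438,98),(420,302),(160,82),(145,286)],190,200,6)
P=onz("top",bed,20);print("bed",P)
dr=onz("top",f([(586,206)],190,200,6),58);print("drum",dr)
base=f([(68,58),(698,98),(682,342),(52,298)],190,200,6);B=onz("top",base,8);print("base",B, np.linalg.norm(B[0]-B[1]),np.linalg.norm(B[1]-B[2]))
sb=f([(490,208),(302,172)],210,270,5);print("side bed front",onz("side",sb,20))
print("side drum",tri(f([(445,4)],210,270,5),f([(586,206)],190,200,6)))
print("nut top c",tri(f([(232,95)],210,270,5),f([(138,163)],190,200,6)))
for a,b in((P[2],P[0]),(P[3],P[1]),(B[0],B[1]),(B[3],B[2]),(P[0],P[1]),(B[1],B[2])):
    d=a-b; print(np.degrees(np.arctan2(d[1],d[0])),np.linalg.norm(d))
E
```

```text
bed [[597.99  92.18  20.  ]
 [487.42 104.21  20.  ]
 [611.21 243.8   20.  ]
 [500.25 253.59  20.  ]]
drum [[534.16  10.08  58.  ]]
base [[627.49 297.4    8.  ]
 [595.25 -48.62   8.  ]
 [462.09 -36.44   8.  ]
 [495.67 307.87   8.  ]] 347.52403777085595 133.71564865609585
side bed front [[485.34 106.28  20.  ]
 [574.11  99.41  20.  ]]
side drum [[532.3    9.69  57.33   3.91]]
nut top c [[553.98 222.95 154.67   1.6 ]]
85.01646927495577 152.18893162280125
85.08897549148993 149.92967329046334
84.67825356809125 347.52403777085595
84.43030293962117 345.9463569277468
-6.2079150044181315 111.22215094841056
-5.2258823114669335 133.71564865609585
```

```bash
cat >> h.py <<'E'
def blanks(im=None,zt=8,roi=None):
    im=read_camera("top") if im is None else im
    hsv=cv2.cvtColor(im,cv2.COLOR_BGR2HSV); m=cv2.inRange(hsv,(0,90,12),(14,255,110))
    if roi: mm=np.zeros_like(m); x0,y0,x1,y1=roi; mm[y0:y1,x0:x1]=255; m&=mm
    k,l,s,c=cv2.connectedComponentsWithStats(m); out=[]
    for i in range(1,k):
        if s[i,4]<300: continue
        cn=max(cv2.findContours((l==i).astype(np.uint8),0,1)[0],key=len)[:,0].astype(float)
        ys,xs=np.nonzero(l==i); P=onz("top",np.c_[xs,ys],zt)[:,:2]
        me=P.mean(0); u,S,vt=np.linalg.svd(P-me,full_matrices=False); d=vt[0]; d=d if d[1]>0 else -d
        # refine: edges of wide part
        a=(P-me)@d; e=np.array([d[1],-d[0]]); b=(P-me)@e
        tail=a.max(); sel=[]; 
        bins=np.arange(tail-112,tail-8,6); lo=[];hi=[]
        for q in bins:
            w=b[(a>=q)&(a<q+6)]; 
            if len(w): lo.append((q+3,w.min()));hi.append((q+3,w.max()))
        lo=np.array(lo);hi=np.array(hi); mid=(lo[:,1]+hi[:,1])/2
        pf=np.polyfit(lo[:,0],mid,1); d2=d+e*pf[0]; d2/=np.linalg.norm(d2)
        ce=(a.max()+a.min())/2
        cen=me+d*ce+e*np.polyval(pf,ce)
        out.append((cen,np.degrees(np.arctan2(d2[1],d2[0])),a.max()-a.min(),np.mean(hi[:,1]-lo[:,1]),c[i]))
    return out
def Rz(yaw):  # tool down, tool x at yaw deg
    c,s=np.cos(np.radians(yaw)),np.sin(np.radians(yaw)); return np.array([[c,s,0],[s,-c,0],[0,0,-1.]])
def plan(P,yaw,R0=None,p0=None,step=45,final=None):
    """rows from current measured pose to tool-down pose"""
    from scipy.spatial.transform import Rotation as Ro
    s=readout.sense(); R0=s['tool_rot']; p0=s['position']; Rt=Rz(yaw)
    rv=Ro.from_matrix(R0.T@Rt).as_rotvec(degrees=True)
    d=R0.T@(np.array(P,float)-p0)
    print("shift(tool) mm",d.round(1),"turn deg",rv.round(2),"| shift in TARGET tool axes",(Rt.T@(np.array(P)-p0)).round(1), "| t",round(s['time_s'],2),"pos",p0.round(1),"F",s['wrist_force'].round(1),"w",round(s['width'],1))
E
python3 - <<'E'
from h import *
for b in blanks(cv2.imread("pics/top0.png")): print(b)
E
```

```text
(array([ 569.69789031, -182.67378736]), np.float64(89.680760272686), np.float64(157.94994999315793), np.float64(37.00179672224061), array([344.52264151, 222.56226415]))
(array([ 412.95411941, -378.52230327]), np.float64(93.97571291880644), np.float64(158.06664411708047), np.float64(37.43054816397306), array([406.39001848, 268.87430684]))
```

```bash
python3 - <<'E'
from h import *
plan((414.7,-403.4,100),4)
E
```

```text
shift(tool) mm [-211.6 -267.9  118.1] turn deg [-4.000e-02  7.000e-02 -7.579e+01] | shift in TARGET tool axes [ 207.7 -271.1  117.9] | t 0.1 pos [ 226.4 -688.3  217.9] F [ 0.   1.  -0.2] w 92.7
```

Call:
move_arm:
  steps:
    - [[0, 0, 0], [0, 0, -8.42]]
    - [[0, 0, 0], [0, 0, -8.42]]
    - [[0, 0, 0], [0, 0, -8.42]]
    - [[0, 0, 0], [0, 0, -8.42]]
    - [[0, 0, 0], [0, 0, -8.42]]
    - [[0, 0, 0], [0, 0, -8.42]]
    - [[0, 0, 0], [0, 0, -8.42]]
    - [[0, 0, 0], [0, 0, -8.42]]
    - [[0, 0, 0], [0, 0, -8.42]]
  grip: -1
  newtons: 20

```text
time_s: 1.0
position: [226.3, -688.4, 218.1]
tool_rot: [[0.997, 0.076, -0.0], [0.076, -0.997, 0.001], [-0.0, -0.001, -1.0]]
wrist_force: [0.4, 0.0, -0.6]
width: 92.8
```

Call:
move_arm:
  steps:
    - [[0.02, -0.026, 0.01], [0, 0, 0]]
    - [[0.026, -0.034, 0.0145], [0, 0, 0]]
    - [[0.026, -0.034, 0.0145], [0, 0, 0]]
    - [[0.026, -0.034, 0.0145], [0, 0, 0]]
    - [[0.026, -0.034, 0.0145], [0, 0, 0]]
    - [[0.026, -0.034, 0.0145], [0, 0, 0]]
    - [[0.026, -0.034, 0.0145], [0, 0, 0]]
    - [[0.02, -0.026, 0.0145], [0, 0, 0]]
    - [[0.012, -0.015, 0.006], [0, 0, 0]]
    - [[0, 0, 0], [0, 0, 0]]

```text
time_s: 2.0
position: [416.9, -400.5, 100.2]
tool_rot: [[0.997, 0.075, -0.001], [0.075, -0.997, 0.002], [-0.0, -0.002, -1.0]]
wrist_force: [-0.2, 0.7, -0.0]
width: 92.9
```

```bash
python3 - <<'E'
from h import *
plan((414.7,-403.4,2),4)
t=read_camera("top");cv2.imwrite("pics/t3.png",t)
for b in blanks(t): print(b)
E
```

```text
shift(tool) mm [-2.4  2.9 98.2] turn deg [-0.14  0.02  0.29] | shift in TARGET tool axes [-2.4  2.7 98.2] | t 2.0 pos [ 416.9 -400.5  100.2] F [-0.2  0.7 -0. ] w 92.9
(array([ 569.66183826, -181.14253628]), np.float64(89.3852523174521), np.float64(161.01515967667265), np.float64(37.35946709289859), array([344.52808989, 222.54307116]))
(array([ 411.04740187, -354.98861705]), np.float64(94.41884434467157), np.float64(111.5094716909162), np.float64(37.93911199007801), array([401.10849057, 269.50471698]))
```

View pics/t3.png

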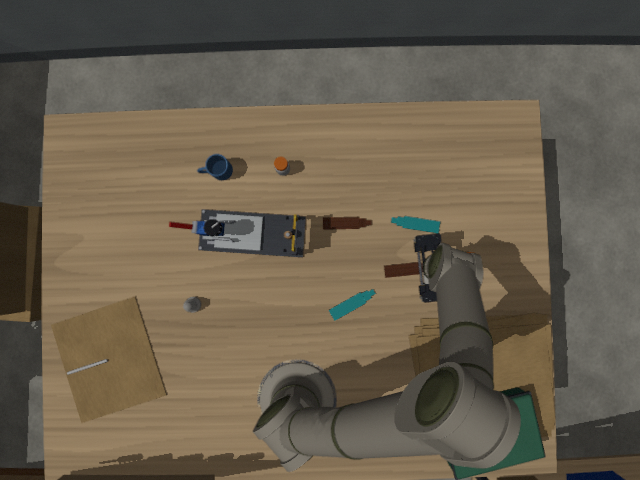

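Call:
move_arm:
  steps:
    - [[-0.0024, 0.0028, 0.02], [0, 0, 0.3]]
    - [[0, 0, 0.025], [0, 0, 0]]
    - [[0, 0, 0.025], [0, 0, 0]]
    - [[0, 0, 0.018], [0, 0, 0]]
    - [[0, 0, 0.009], [0, 0, 0]]
    - [[0, 0, 0], [0, 0, 0]]
    - [[0, 0, 0], [0, 0, 0]]

```text
time_s: 2.75
position: [412.8, -407.7, 4.7]
tool_rot: [[0.998, 0.063, 0.0], [0.063, -0.998, -0.001], [0.0, 0.001, -1.0]]
wrist_force: [-0.1, 0.3, 0.3]
width: 93.3
```

Call:
move_arm:
  steps:
    - [[0, 0, 0], [0, 0, 0]]
    - [[0, 0, 0], [0, 0, 0]]
    - [[0, 0, 0], [0, 0, 0]]
    - [[0, 0, 0], [0, 0, 0]]
    - [[0, 0, 0], [0, 0, 0]]
    - [[0, 0, 0], [0, 0, 0]]
    - [[0, 0, 0], [0, 0, 0]]
    - [[0, 0, 0], [0, 0, 0]]
  grip: 1
  newtons: 20

```text
time_s: 3.55
position: [413.0, -406.8, 4.1]
tool_rot: [[0.998, 0.064, -0.0], [0.064, -0.998, -0.0], [-0.0, 0.0, -1.0]]
wrist_force: [0.8, -0.4, 0.8]
width: 39.6
```

```bash
python3 - <<'E'
from h import *
plan((414.7,-403.4,2),4)
E
```

```text
shift(tool) mm [ 1.9 -3.3  2.1] turn deg [ 0.    0.   -0.31] | shift in TARGET tool axes [ 1.9 -3.3  2.1] | t 3.55 pos [ 413.  -406.8    4.1] F [ 0.8 -0.4  0.8] w 39.6
```

Call:
move_arm:
  steps:
    - [[0, 0, -0.02], [0, 0, 0]]
    - [[0, 0, -0.045], [0, 0, 0]]
    - [[0, 0, -0.05], [0, 0, 0]]
    - [[0, 0, -0.05], [0, 0, 0]]
    - [[0, 0, -0.05], [0, 0, 0]]
    - [[0, 0, -0.04], [0, 0, 0]]
    - [[0, 0, -0.015], [0, 0, 0]]
    - [[0, 0, 0], [0, 0, 4.4]]
    - [[0, 0, 0], [0, 0, 4.5]]
    - [[0, 0, 0], [0, 0, 0]]
    - [[0, 0, 0], [0, 0, 0]]
  newtons: 30

```text
time_s: 4.65
position: [412.8, -406.6, 273.9]
tool_rot: [[0.996, -0.088, -0.001], [-0.088, -0.996, 0.0], [-0.001, -0.0, -1.0]]
wrist_force: [0.1, 0.5, -0.7]
width: 39.2
```

```bash
python3 - <<'E'
from h import *
plan((540.7,80.9,150),-5.2)
E
```

```text
shift(tool) mm [  84.3 -496.9  123.9] turn deg [-0.01  0.03  0.13] | shift in TARGET tool axes [  83.1 -497.1  123.9] | t 4.65 pos [ 412.8 -406.6  273.9] F [ 0.1  0.5 -0.7] w 39.2
```

Call:
move_arm:
  steps:
    - [[0.003, -0.02, 0], [0, 0, 0.1]]
    - [[0.007, -0.04, 0], [0, 0, 0]]
    - [[0.008, -0.048, 0], [0, 0, 0]]
    - [[0.008, -0.048, 0], [0, 0, 0]]
    - [[0.008, -0.048, 0], [0, 0, 0]]
    - [[0.008, -0.048, 0], [0, 0, 0]]
    - [[0.008, -0.048, 0], [0, 0, 0]]
    - [[0.008, -0.048, 0], [0, 0, 0]]
    - [[0.008, -0.048, 0], [0, 0, 0]]
    - [[0.008, -0.046, 0], [0, 0, 0]]
    - [[0.006, -0.035, 0], [0, 0, 0]]
    - [[0.003, -0.018, 0], [0, 0, 0]]

```text
time_s: 5.85
position: [541.7, 82.3, 274.0]
tool_rot: [[0.996, -0.086, -0.0], [-0.086, -0.996, 0.001], [-0.0, -0.001, -1.0]]
wrist_force: [0.3, -0.6, -0.4]
width: 39.3
```

Call:
move_arm:
  steps:
    - [[0, 0, 0], [0, 0, 0]]
    - [[0, 0, 0], [0, 0, 0]]
    - [[0, 0, 0], [0, 0, 0]]

```text
time_s: 6.15
position: [541.1, 76.8, 273.8]
tool_rot: [[0.996, -0.093, -0.001], [-0.093, -0.996, -0.001], [-0.001, 0.001, -1.0]]
wrist_force: [0.1, -0.6, -0.9]
width: 39.2
```

```bash
python3 - <<'E'
from h import *
plan((540.7,80.9,100),-5.2)
t=read_camera("top");cv2.imwrite("pics/t4.png",t)
crop("top","t4c",190,180,330,280,5.5,t)
E
```

```text
shift(tool) mm [ -0.7  -4.2 173.8] turn deg [ 0.05  0.03 -0.16] | shift in TARGET tool axes [ -0.8  -4.1 173.8] | t 6.15 pos [541.1  76.8 273.8] F [ 0.1 -0.6 -0.9] w 39.2
```

View pics/t4c.png

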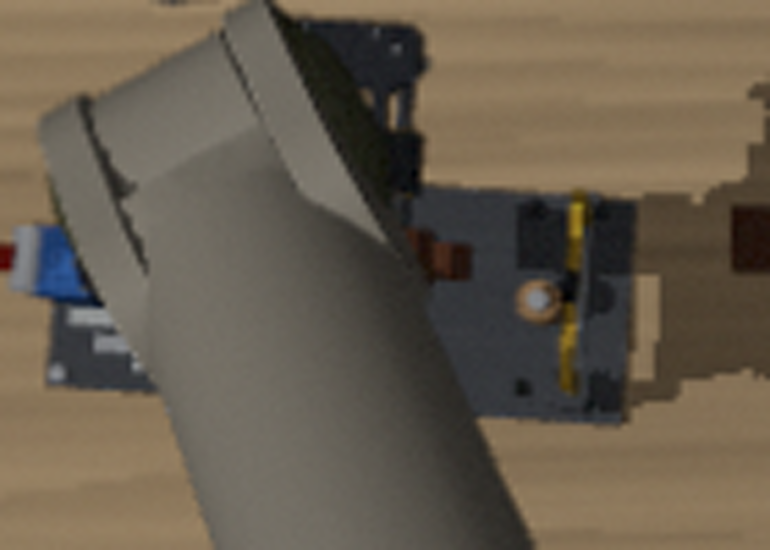

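Call:
move_arm:
  steps:
    - [[-0.001, -0.004, 0.03], [0, 0, -0.2]]
    - [[0, 0, 0.045], [0, 0, 0]]
    - [[0, 0, 0.05], [0, 0, 0]]
    - [[0, 0, 0.045], [0, 0, 0]]
    - [[0, 0, 0.03], [0, 0, 0]]
    - [[0, 0, 0.02], [0, 0, 0]]
    - [[0, 0, 0.01], [0, 0, 0]]
    - [[0, 0, 0], [0, 0, 0]]
    - [[0, 0, 0], [0, 0, 0]]
    - [[0, 0, 0], [0, 0, 0]]

```text
time_s: 7.2
position: [541.5, 82.3, 45.3]
tool_rot: [[0.996, -0.09, 0.002], [-0.09, -0.996, 0.0], [0.002, -0.0, -1.0]]
wrist_force: [-0.7, -0.5, -0.6]
width: 39.1
```

```bash
python3 - <<'E'
from h import *
plan((540.7,80.9,25),-5.2)
t=read_camera("side");cv2.imwrite("pics/s4.png",t)
crop("side","s4c",210,240,360,385,5,t)
E
```

```text
shift(tool) mm [-0.7  1.5 20.3] turn deg [-0.03 -0.11  0.06] | shift in TARGET tool axes [-0.7  1.5 20.3] | t 7.2 pos [541.5  82.3  45.3] F [-0.7 -0.5 -0.6] w 39.1
```

View pics/s4c.png

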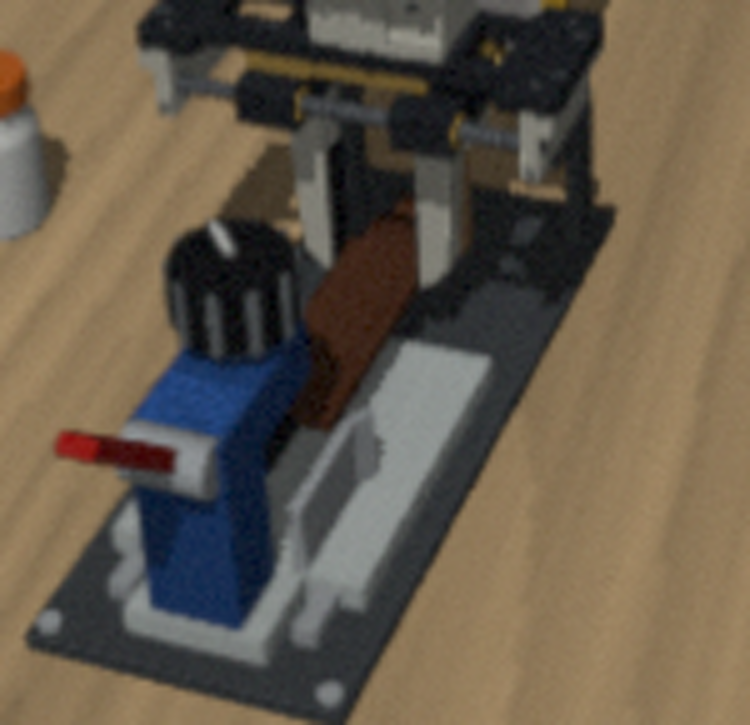

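Call:
move_arm:
  steps:
    - [[-0.0007, 0, 0.01], [0, 0, 0]]
    - [[0, 0, 0.006], [0, 0, 0]]
    - [[0, 0, 0.004], [0, 0, 0]]
    - [[0, 0, 0], [0, 0, 0]]
    - [[0, 0, 0], [0, 0, 0]]
    - [[0, 0, 0], [0, 0, 0]]

```text
time_s: 7.85
position: [539.8, 82.4, 24.0]
tool_rot: [[0.996, -0.089, -0.0], [-0.089, -0.996, -0.0], [-0.0, 0.0, -1.0]]
wrist_force: [-0.2, -0.9, 1.0]
width: 39.2
```

```bash
python3 - <<'E'
from h import *
plan((546,140,24.5),-5.2)
E
```

```text
shift(tool) mm [  1.  -57.9  -0.5] turn deg [0.02 0.03 0.09] | shift in TARGET tool axes [  0.9 -57.9  -0.5] | t 7.85 pos [539.8  82.4  24. ] F [-0.2 -0.9  1. ] w 39.2
```

Call:
move_arm:
  steps:
    - [[0, -0.005, -0.0005], [0, 0, 0]]
    - [[0.0005, -0.008, 0], [0, 0, 0]]
    - [[0, -0.008, 0], [0, 0, 0]]
    - [[0, -0.008, 0], [0, 0, 0]]
    - [[0.0005, -0.008, 0], [0, 0, 0]]
    - [[0, -0.008, 0], [0, 0, 0]]
    - [[0, -0.007, 0], [0, 0, 0]]
    - [[0, -0.003, 0], [0, 0, 0]]
    - [[0, 0, 0], [0, 0, 0]]
    - [[0, 0, 0], [0, 0, 0]]

```text
time_s: 8.85
position: [545.9, 136.9, 24.6]
tool_rot: [[0.996, -0.089, -0.0], [-0.089, -0.996, -0.0], [-0.0, 0.0, -1.0]]
wrist_force: [0.3, -0.1, -0.8]
width: 39.4
```

Call:
move_arm:
  steps:
    - [[0, -0.001, 0], [0, 0, 0]]
    - [[0, -0.001, 0], [0, 0, 0]]
    - [[0, 0, 0], [0, 0, 0]]
    - [[0, 0, 0], [0, 0, 0]]

```text
time_s: 9.25
position: [546.2, 139.1, 24.6]
tool_rot: [[0.996, -0.089, -0.0], [-0.089, -0.996, 0.0], [-0.0, 0.0, -1.0]]
wrist_force: [0.4, 0.6, -1.4]
width: 39.4
```

```bash
python3 - <<'E'
from h import *
plan((546.3,143,24.5),-5.2)
t=read_camera("side");crop("side","s5c",210,240,360,385,5,t)
E
```

```text
shift(tool) mm [-0.2 -3.9  0.1] turn deg [0.   0.   0.09] | shift in TARGET tool axes [-0.2 -3.9  0.1] | t 9.25 pos [546.2 139.1  24.6] F [ 0.4  0.6 -1.4] w 39.4
```

View pics/s5c.png

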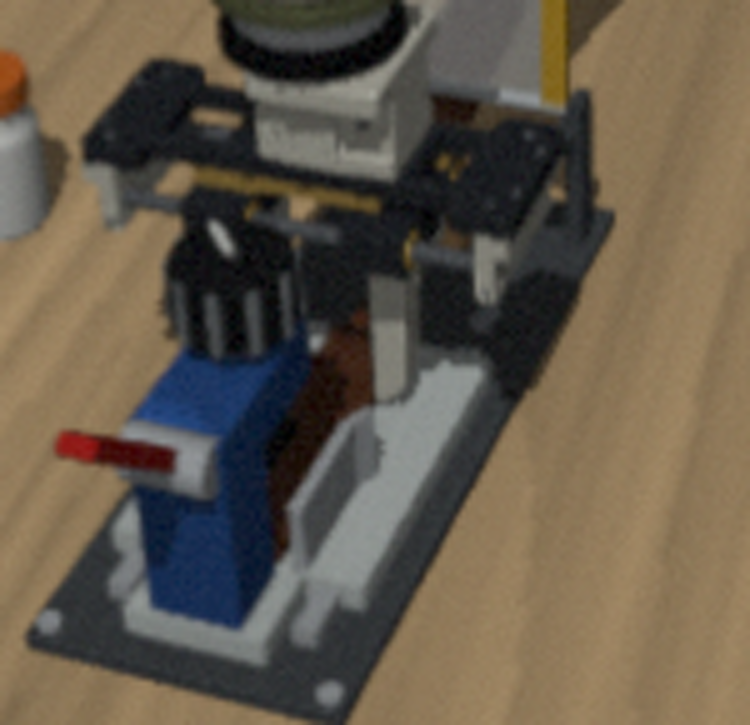

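Call:
move_arm:
  steps:
    - [[0, -0.001, 0], [0, 0, 0]]
    - [[0, -0.001, 0], [0, 0, 0]]
    - [[0, -0.001, 0], [0, 0, 0]]
    - [[0, 0, 0], [0, 0, 0]]
    - [[0, 0, 0], [0, 0, 0]]

```text
time_s: 9.8
position: [546.4, 142.2, 24.6]
tool_rot: [[0.996, -0.089, -0.0], [-0.089, -0.996, -0.0], [-0.0, 0.0, -1.0]]
wrist_force: [-0.1, 0.5, 0.2]
width: 38.7
```

Call:
move_arm:
  steps:
    - [[0, -0.001, 0], [0, 0, 0]]
    - [[0, -0.001, 0], [0, 0, 0]]
    - [[0, 0, 0], [0, 0, 0]]
    - [[0, 0, 0], [0, 0, 0]]

```text
time_s: 10.2
position: [546.6, 144.2, 24.6]
tool_rot: [[0.996, -0.089, -0.0], [-0.089, -0.996, 0.0], [-0.0, -0.0, -1.0]]
wrist_force: [-0.4, -0.2, -0.1]
width: 39.2
```

Call:
move_arm:
  steps:
    - [[0, -0.001, 0], [0, 0, 0]]
    - [[0, -0.001, 0], [0, 0, 0]]
    - [[0, 0, 0], [0, 0, 0]]
    - [[0, 0, 0], [0, 0, 0]]

```text
time_s: 10.6
position: [546.3, 144.5, 24.4]
tool_rot: [[0.996, -0.09, -0.001], [-0.09, -0.996, -0.002], [-0.001, 0.002, -1.0]]
wrist_force: [-1.3, -5.3, -0.2]
width: 39.2
```

Call:
move_arm:
  steps:
    - [[0, -0.001, 0], [0, 0, 0]]
    - [[0, -0.001, 0], [0, 0, 0]]
    - [[0, 0, 0], [0, 0, 0]]
    - [[0, 0, 0], [0, 0, 0]]

```text
time_s: 11.0
position: [546.0, 144.6, 24.1]
tool_rot: [[0.996, -0.092, -0.003], [-0.092, -0.996, -0.005], [-0.002, 0.005, -1.0]]
wrist_force: [-1.8, -9.2, -1.0]
width: 39.6
```

Call:
move_arm:
  steps:
    - [[0, 0.002, 0], [0, 0, 0]]
    - [[0, 0.0015, 0], [0, 0, 0]]
    - [[0, 0, 0], [0, 0, 0]]

```text
time_s: 11.3
position: [546.5, 144.3, 24.6]
tool_rot: [[0.996, -0.089, -0.0], [-0.089, -0.996, -0.0], [-0.0, 0.0, -1.0]]
wrist_force: [-0.7, -2.4, 0.9]
width: 39.2
```

Call:
move_arm:
  steps:
    - [[0, 0, 0], [0, 0, 0]]
    - [[0, 0, 0], [0, 0, 0]]
    - [[0, 0, 0], [0, 0, 0]]
    - [[0, 0, 0], [0, 0, 0]]
    - [[0, 0, 0], [0, 0, 0]]
  grip: -0.6

```text
time_s: 11.8
position: [546.7, 144.9, 24.6]
tool_rot: [[0.996, -0.089, 0.0], [-0.089, -0.996, 0.0], [0.0, -0.0, -1.0]]
wrist_force: [0.1, -0.0, -0.6]
width: 72.7
```

Call:
move_arm:
  steps:
    - [[0, 0, -0.015], [0, 0, 0]]
    - [[0, 0, -0.035], [0, 0, 0]]
    - [[0, 0, -0.05], [0, 0, 0]]
    - [[0, 0, -0.05], [0, 0, 0]]
    - [[0, 0, -0.05], [0, 0, 0]]
    - [[0, 0, -0.04], [0, 0, 0]]
    - [[0, 0, -0.01], [0, 0, 0]]
    - [[0, 0.02, 0], [0, 0, 0]]
    - [[0, 0.045, 0], [0, 0, 0]]
    - [[0, 0.05, 0], [0, 0, 0]]
    - [[0, 0.05, 0], [0, 0, 0]]
    - [[0, 0.05, 0], [0, 0, 0]]

```text
time_s: 13.0
position: [526.7, -71.3, 273.9]
tool_rot: [[0.996, -0.089, -0.001], [-0.089, -0.996, -0.0], [-0.001, 0.0, -1.0]]
wrist_force: [0.0, -0.5, 0.5]
width: 74.4
```

```bash
python3 - <<'E'
from h import *
plan((569.9,-206,100),-0.5)
t=read_camera("top");cv2.imwrite("pics/t5.png",t)
for b in blanks(t): print(b)
E
```

```text
shift(tool) mm [ 55.1 130.3 173.9] turn deg [ 0.01  0.05 -4.58] | shift in TARGET tool axes [ 44.4 134.3 173.9] | t 13.0 pos [526.7 -71.3 273.9] F [ 0.  -0.5  0.5] w 74.4
(array([ 569.70285737, -202.24205806]), np.float64(89.31891929713947), np.float64(118.91867209102955), np.float64(32.11799379190424), array([351.43324251, 222.48501362]))
(array([549.12280095, 157.98115691]), np.float64(84.72457948684982), np.float64(128.9655888036623), np.float64(31.809637528158753), array([241.15567282, 231.59366755]))
(array([ 383.50715712, -569.78458227]), np.float64(177.0595976991391), np.float64(157.21726825328574), np.float64(34.599071451261665), array([466.78676471, 273.40992647]))
```

View pics/t5.png

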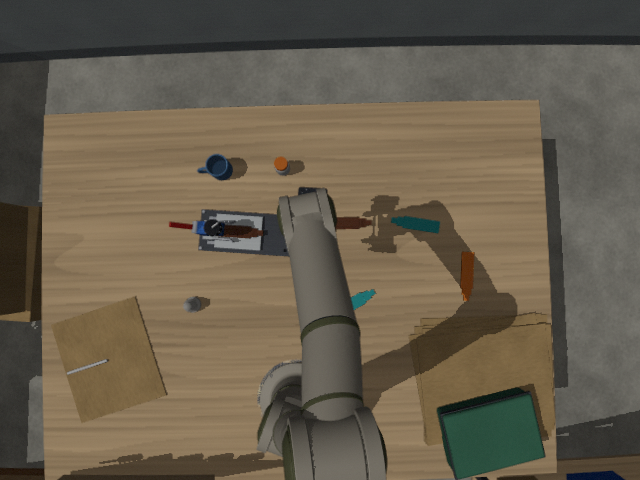

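Call:
move_arm:
  steps:
    - [[0, 0, 0], [0, 0, -4.6]]
    - [[0.012, 0.035, 0], [0, 0, 0]]
    - [[0.014, 0.042, 0], [0, 0, 0]]
    - [[0.012, 0.037, 0.02], [0, 0, 0]]
    - [[0.005, 0.018, 0.04], [0, 0, 0]]
    - [[0.0014, 0.0035, 0.045], [0, 0, 0]]
    - [[0, 0, 0.04], [0, 0, 0]]
    - [[0, 0, 0.02], [0, 0, 0]]
    - [[0, 0, 0.009], [0, 0, 0]]
    - [[0, 0, 0], [0, 0, 0]]
    - [[0, 0, 0], [0, 0, 0]]
    - [[0, 0, 0], [0, 0, 0]]
  grip: -1

```text
time_s: 14.25
position: [571.5, -205.5, 102.0]
tool_rot: [[1.0, -0.009, 0.002], [-0.009, -1.0, -0.001], [0.002, 0.001, -1.0]]
wrist_force: [0.6, -0.4, -0.8]
width: 93.4
```

```bash
python3 - <<'E'
from h import *
plan((569.9,-207.5,4),-0.5)
t=read_camera("top");print(blanks(t)[0]);crop("top","t6",290,170,430,270,5,t)
E
```

```text
shift(tool) mm [-1.8  2.  98. ] turn deg [ 0.04 -0.12 -0.01] | shift in TARGET tool axes [-1.6  2.  98. ] | t 14.25 pos [ 571.5 -205.5  102. ] F [ 0.6 -0.4 -0.8] w 93.4
(array([ 569.87622827, -143.35140261]), np.float64(87.36801500474164), np.float64(85.59290287689905), np.float64(36.00415779696903), array([334.71710526, 222.77631579]))
```

View pics/t6.png

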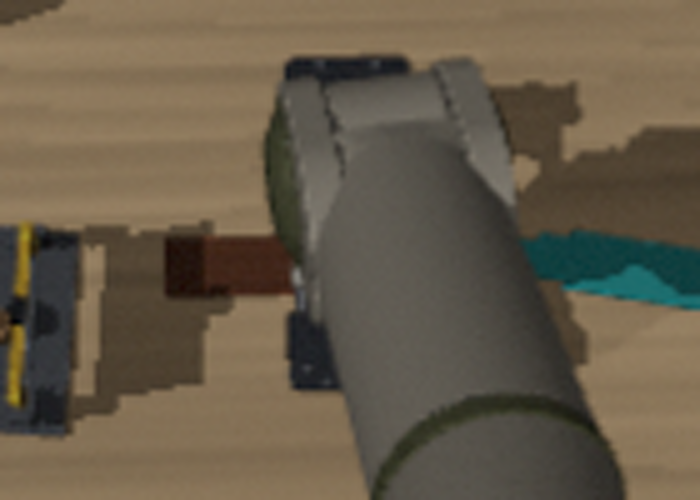

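Call:
move_arm:
  steps:
    - [[-0.0016, 0.001, 0.02], [0, 0, 0]]
    - [[0, 0.0005, 0.025], [0, 0, 0]]
    - [[0, 0, 0.025], [0, 0, 0]]
    - [[0, 0, 0.018], [0, 0, 0]]
    - [[0, 0, 0.009], [0, 0, 0]]
    - [[0, 0, 0], [0, 0, 0]]
    - [[0, 0, 0], [0, 0, 0]]
    - [[0, 0, 0], [0, 0, 0]]

```text
time_s: 15.1
position: [569.8, -207.1, 4.8]
tool_rot: [[1.0, -0.009, 0.002], [-0.009, -1.0, -0.001], [0.002, 0.001, -1.0]]
wrist_force: [0.5, -0.7, 0.7]
width: 92.7
```

Call:
move_arm:
  steps:
    - [[0, 0, 0], [0, 0, 0]]
    - [[0, 0, 0], [0, 0, 0]]
    - [[0, 0, 0], [0, 0, 0]]
    - [[0, 0, 0], [0, 0, 0]]
    - [[0, 0, 0], [0, 0, 0]]
    - [[0, 0, 0], [0, 0, 0]]
    - [[0, 0, 0], [0, 0, 0]]
    - [[0, 0, 0], [0, 0, 0]]
  grip: 1
  newtons: 30

```text
time_s: 15.9
position: [569.0, -206.9, 3.6]
tool_rot: [[1.0, -0.009, -0.0], [-0.009, -1.0, 0.0], [-0.0, -0.0, -1.0]]
wrist_force: [-0.3, -0.8, -0.7]
width: 39.5
```

Call:
move_arm:
  steps:
    - [[0, 0, -0.02], [0, 0, 0]]
    - [[0, 0, -0.045], [0, 0, 0]]
    - [[0, 0, -0.05], [0, 0, 0]]
    - [[0, 0, -0.05], [0, 0, 0]]
    - [[0, 0, -0.05], [0, 0, 0]]
    - [[0, 0, -0.04], [0, 0, 0]]
    - [[0, 0, -0.015], [0, 0, 0]]
    - [[0, 0, 0], [0, 0, 4.7]]
    - [[0, 0, 0], [0, 0, 0]]
    - [[0, 0, 0], [0, 0, 0]]

```text
time_s: 16.9
position: [568.6, -206.8, 273.2]
tool_rot: [[0.996, -0.089, -0.001], [-0.089, -0.996, -0.0], [-0.001, 0.0, -1.0]]
wrist_force: [-0.1, 0.6, -0.8]
width: 39.2
```

```bash
python3 - <<'E'
from h import *
plan((540.9,82,273),-5.2)
E
```

```text
shift(tool) mm [-5.320e+01 -2.852e+02  2.000e-01] turn deg [0.01 0.05 0.11] | shift in TARGET tool axes [-5.380e+01 -2.851e+02  2.000e-01] | t 16.9 pos [ 568.6 -206.8  273.2] F [-0.1  0.6 -0.8] w 39.2
```

Call:
move_arm:
  steps:
    - [[-0.004, -0.021, 0], [0, 0, 0.1]]
    - [[-0.007, -0.04, 0], [0, 0, 0]]
    - [[-0.009, -0.048, 0], [0, 0, 0]]
    - [[-0.009, -0.048, 0], [0, 0, 0]]
    - [[-0.009, -0.048, 0], [0, 0, 0]]
    - [[-0.008, -0.042, 0], [0, 0, 0]]
    - [[-0.005, -0.028, 0], [0, 0, 0]]
    - [[-0.0025, -0.012, 0], [0, 0, 0]]
    - [[0, 0, 0], [0, 0, 0]]
    - [[0, 0, 0], [0, 0, 0]]
    - [[0, 0, 0], [0, 0, 0]]

```text
time_s: 18.0
position: [542.5, 81.7, 273.2]
tool_rot: [[0.995, -0.095, -0.001], [-0.095, -0.995, -0.001], [-0.001, 0.001, -1.0]]
wrist_force: [0.2, 1.0, -0.1]
width: 39.0
```

```bash
python3 - <<'E'
from h import *
plan((541,84,50),-5.2)
E
```

```text
shift(tool) mm [ -1.6  -2.3 223.2] turn deg [ 0.05  0.03 -0.25] | shift in TARGET tool axes [ -1.7  -2.1 223.2] | t 18.0 pos [542.5  81.7 273.2] F [ 0.2  1.  -0.1] w 39.0
```

Call:
move_arm:
  steps:
    - [[-0.001, -0.001, 0.03], [0, 0, -0.2]]
    - [[0, 0, 0.045], [0, 0, 0]]
    - [[0, 0, 0.048], [0, 0, 0]]
    - [[0, 0, 0.043], [0, 0, 0]]
    - [[0, 0, 0.03], [0, 0, 0]]
    - [[0, 0, 0.018], [0, 0, 0]]
    - [[0, 0, 0.009], [0, 0, 0]]
    - [[0, 0, 0], [0, 0, 0]]
    - [[0, 0, 0], [0, 0, 0]]
    - [[0, 0, 0], [0, 0, 0]]
    - [[0, 0, 0], [0, 0, 0]]

```text
time_s: 19.1
position: [542.0, 84.9, 51.6]
tool_rot: [[0.996, -0.089, 0.002], [-0.089, -0.996, 0.0], [0.002, -0.0, -1.0]]
wrist_force: [-0.1, -0.0, -0.0]
width: 39.0
```

```bash
python3 - <<'E'
from h import *
plan((541,84,32.5),-5.2)
t=read_camera("side");crop("side","s6c",210,240,360,385,5,t)
E
```

```text
shift(tool) mm [-1.   0.9 19.1] turn deg [-0.02 -0.1   0.07] | shift in TARGET tool axes [-1.   0.9 19.1] | t 19.1 pos [542.   84.9  51.6] F [-0.1 -0.  -0. ] w 39.0
```

View pics/s6c.png

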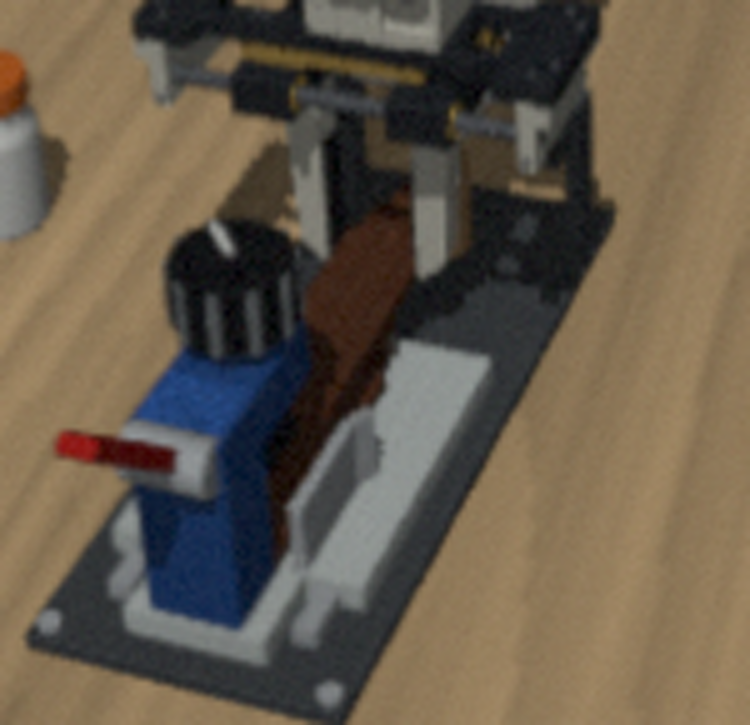

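Call:
move_arm:
  steps:
    - [[-0.0008, 0, 0.01], [0, 0, 0]]
    - [[0, 0, 0.005], [0, 0, 0]]
    - [[0, 0, 0.0025], [0, 0, 0]]
    - [[0, 0, 0], [0, 0, 0]]
    - [[0, 0, 0], [0, 0, 0]]
    - [[0, 0, 0], [0, 0, 0]]

```text
time_s: 19.75
position: [540.7, 85.1, 33.2]
tool_rot: [[0.996, -0.089, 0.0], [-0.089, -0.996, 0.0], [0.0, -0.0, -1.0]]
wrist_force: [-0.2, -0.3, -0.0]
width: 39.2
```

Call:
move_arm:
  steps:
    - [[0, -0.005, 0], [0, 0, 0]]
    - [[0, -0.008, 0], [0, 0, 0]]
    - [[0, -0.008, 0], [0, 0, 0]]
    - [[0, -0.008, 0], [0, 0, 0]]
    - [[0, -0.008, 0], [0, 0, 0]]
    - [[0, -0.008, 0], [0, 0, 0]]
    - [[0, -0.007, 0], [0, 0, 0]]
    - [[0, -0.003, 0], [0, 0, 0]]
    - [[0, 0, 0], [0, 0, 0]]
    - [[0, 0, 0], [0, 0, 0]]

```text
time_s: 20.75
position: [545.4, 139.5, 33.0]
tool_rot: [[0.996, -0.089, -0.0], [-0.089, -0.996, -0.0], [-0.0, 0.0, -1.0]]
wrist_force: [-0.5, -0.2, -1.0]
width: 39.5
```

Call:
move_arm:
  steps:
    - [[0.0005, -0.001, 0.0012], [0, 0, 0]]
    - [[0, -0.001, 0], [0, 0, 0]]
    - [[0, -0.001, 0], [0, 0, 0]]
    - [[0, -0.001, 0], [0, 0, 0]]
    - [[0, -0.001, 0], [0, 0, 0]]
    - [[0, -0.001, 0], [0, 0, 0]]
    - [[0, 0, 0], [0, 0, 0]]
    - [[0, 0, 0], [0, 0, 0]]

```text
time_s: 21.55
position: [546.5, 145.8, 31.9]
tool_rot: [[0.996, -0.089, -0.0], [-0.089, -0.996, -0.0], [-0.0, 0.0, -1.0]]
wrist_force: [0.3, 0.2, -0.6]
width: 39.3
```

Call:
move_arm:
  steps:
    - [[0, -0.001, 0], [0, 0, 0]]
    - [[0, -0.001, 0], [0, 0, 0]]
    - [[0, -0.001, 0], [0, 0, 0]]
    - [[0, 0, 0], [0, 0, 0]]
    - [[0, 0, 0], [0, 0, 0]]

```text
time_s: 22.05
position: [546.3, 147.0, 31.7]
tool_rot: [[0.996, -0.09, -0.001], [-0.09, -0.996, -0.002], [-0.001, 0.003, -1.0]]
wrist_force: [-0.9, -5.0, -0.1]
width: 39.4
```

Call:
move_arm:
  steps:
    - [[0, 0.0012, 0], [0, 0, 0]]
    - [[0, 0, 0], [0, 0, 0]]
    - [[0, 0, 0], [0, 0, 0]]

```text
time_s: 22.35
position: [546.5, 146.9, 31.8]
tool_rot: [[0.996, -0.09, -0.001], [-0.09, -0.996, -0.001], [-0.001, 0.001, -1.0]]
wrist_force: [-1.0, -4.2, 0.1]
width: 39.5
```

Call:
move_arm:
  steps:
    - [[0, 0, 0], [0, 0, 0]]
    - [[0, 0, 0], [0, 0, 0]]
    - [[0, 0, 0], [0, 0, 0]]
    - [[0, 0, 0], [0, 0, 0]]
    - [[0, 0, 0], [0, 0, 0]]
  grip: -0.6

```text
time_s: 22.85
position: [546.8, 147.9, 31.9]
tool_rot: [[0.996, -0.089, 0.0], [-0.089, -0.996, 0.0], [0.0, -0.0, -1.0]]
wrist_force: [0.7, 0.2, -0.2]
width: 72.7
```

Call:
move_arm:
  steps:
    - [[0, 0, -0.01], [0, 0, 0]]
    - [[0, 0, -0.03], [0, 0, 0]]
    - [[0, 0, -0.05], [0, 0, 0]]
    - [[0, 0, -0.05], [0, 0, 0]]
    - [[0, 0, -0.05], [0, 0, 0]]
    - [[0, 0, -0.05], [0, 0, 0]]
    - [[0, 0, -0.05], [0, 0, 0]]
    - [[-0.04, 0, 0], [0, 0, 0]]
    - [[-0.04, 0, 0], [0, 0, 0]]
    - [[-0.04, 0, 0], [0, 0, 0]]
    - [[0, 0.0, 0], [0, 0, 0]]

```text
time_s: 23.95
position: [422.4, 158.4, 322.9]
tool_rot: [[0.996, -0.086, -0.0], [-0.086, -0.996, -0.002], [0.0, 0.002, -1.0]]
wrist_force: [1.3, -0.6, 0.2]
width: 74.7
```

```bash
python3 - <<'E'
from h import *
st()
t=read_camera("side");cv2.imwrite("pics/side7.png",t);crop("side","s7c",210,240,360,385,5,t)
t=read_camera("top");cv2.imwrite("pics/top7.png",t);crop("top","t7c",160,190,320,290,5,t)
E
```

```text
23.95 [422.381 158.442 322.894] F [ 1.276 -0.637  0.216] w 74.7
```

View pics/s7c.png

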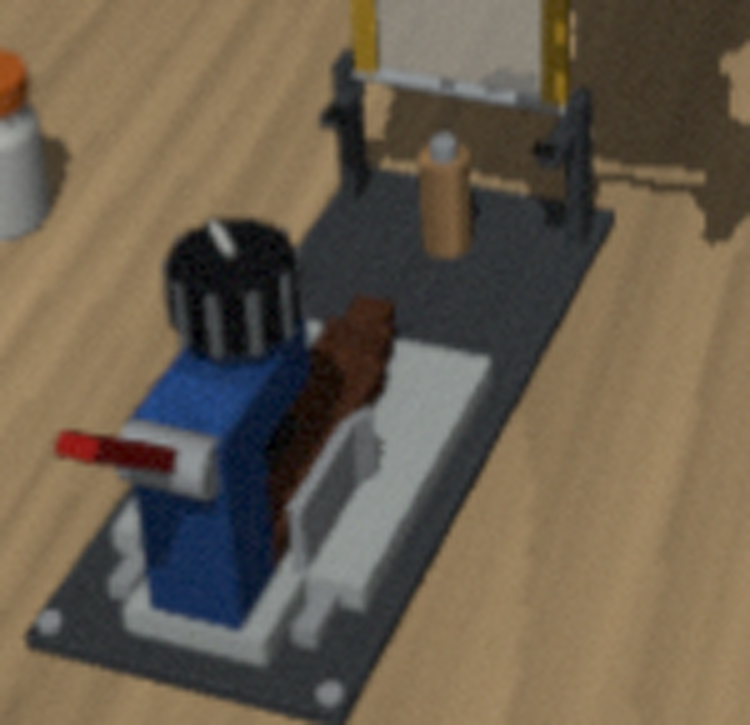

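View pics/t7c.png

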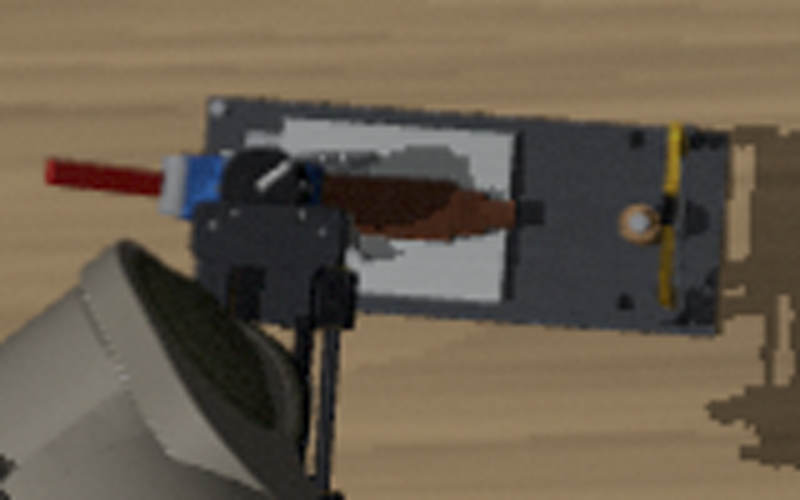

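```bash
cat >> h.py <<'E'
A=np.radians(-5.15); JX=np.array([np.cos(A),np.sin(A),0]); JY=np.array([-np.sin(A),np.cos(A),0]); HOME=np.array([548.7,168.8,20.])
def jig(x,y,z): return HOME+x*JX+y*JY+[0,0,z]
def circ(x,y,z,r): return np.array([jig(x+r*np.cos(a),y+r*np.sin(a),z) for a in np.linspace(0,6.28,60)])
def draw(n,im,x0,y0,x1,y1,k,name,sets):
    c=cv2.resize(im[y0:y1,x0:x1],None,fx=k,fy=k,interpolation=cv2.INTER_CUBIC)
    for P,col in sets:
        q=((proj(n,P)-[x0,y0]+.5)*k-.5).round().astype(int)
        cv2.polylines(c,[q.reshape(-1,1,2)],False,col,1)
    cv2.imwrite(f"pics/{name}.png",c)
E
python3 - <<'E'
from h import *
S=[(circ(0,58,135,25),(0,255,255)),(circ(0,58,105,25),(0,255,0)),(circ(0,-160,38,12),(0,255,255)),(np.array([jig(*p,0) for p in((-55,-70),(55,-70),(55,60),)]),(255,0,255))]
draw("top",cv2.imread("pics/top0.png"),190,200,320,265,6,"ov_t",S)
draw("side",cv2.imread("pics/side7.png"),210,240,360,385,5,"ov_s",S)
E
```

```text
(no output)
```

View pics/ov_t.png

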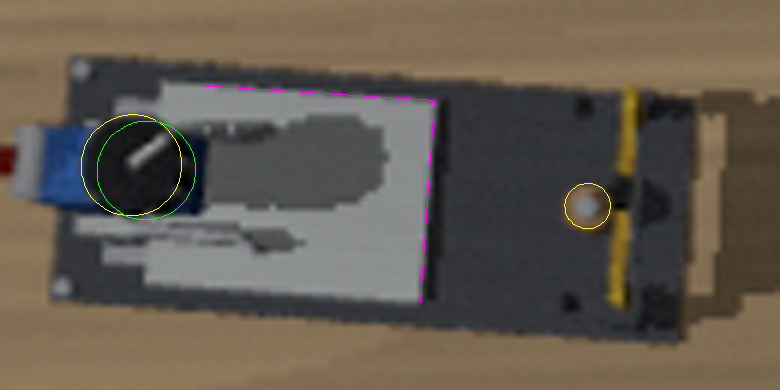

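View pics/ov_s.png

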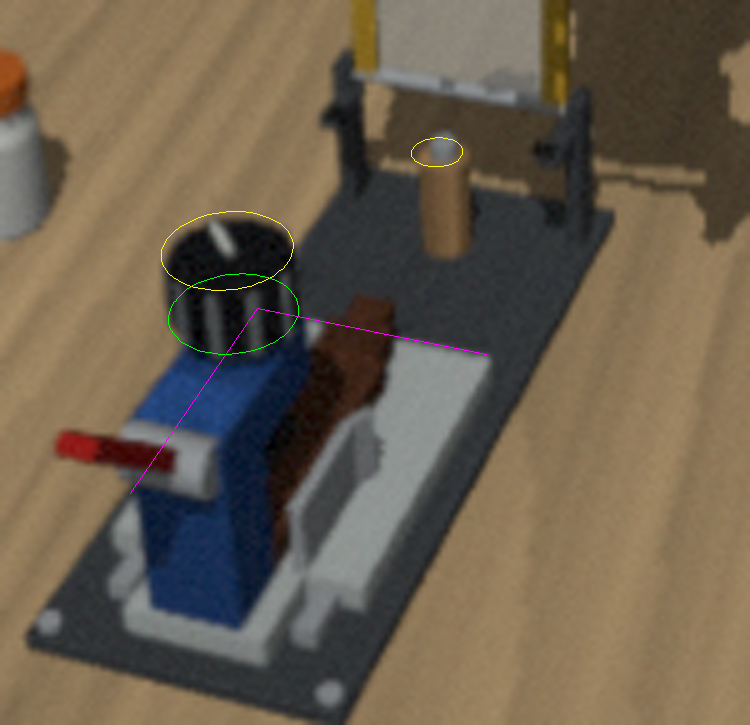

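Call:
move_arm:
  steps:
    - [[0, 0, 0], [0, 0, -8]]
    - [[0, 0, 0], [0, 0, -8]]
    - [[0, 0, 0], [0, 0, -8]]
    - [[0, 0, 0], [0, 0, -8]]
    - [[0, 0, 0], [0, 0, -8]]
    - [[0, 0, 0], [0, 0, -8]]
    - [[0, 0, 0], [0, 0, -8]]
    - [[0, 0, 0], [0, 0, -8]]
    - [[0, 0, 0], [0, 0, -8]]
    - [[0, 0, 0], [0, 0, -8]]
    - [[0, 0, 0], [0, 0, 0]]
  grip: -0.4

```text
time_s: 25.15
position: [428.4, 158.0, 321.9]
tool_rot: [[0.26, 0.966, -0.0], [0.966, -0.26, 0.001], [0.001, -0.001, -1.0]]
wrist_force: [0.7, 0.0, 0.1]
width: 64.9
```

Call:
move_arm:
  steps:
    - [[0, 0, 0], [0, 0, -8]]
    - [[0, 0, 0], [0, 0, -8]]
    - [[0, 0, 0], [0, 0, -8]]
    - [[0, 0, 0], [0, 0, -8]]
    - [[0, 0, 0], [0, 0, -8]]
    - [[0, 0, 0], [0, 0, -8]]
    - [[0, 0, 0], [0, 0, -8]]
    - [[0, 0, 0], [0, 0, -8]]
    - [[0, 0, 0], [0, 0, -8]]
    - [[0, 0, 0], [0, 0, -7]]
    - [[0, 0, 0], [0, 0, 0]]

```text
time_s: 26.25
position: [428.0, 158.0, 321.8]
tool_rot: [[-0.897, 0.443, -0.001], [0.443, 0.897, 0.001], [0.001, 0.001, -1.0]]
wrist_force: [-0.8, 0.6, -0.7]
width: 65.0
```

```bash
python3 - <<'E'
from h import *
s=st(); print(s['q'])
N=jig(0,57,0); print(N)
plan((N[0],N[1],220),153)
t=read_camera("top");crop("top","t8c",160,190,320,290,5,t)
E
```

```text
26.25 [427.964 158.024 321.827] F [-0.796  0.591 -0.747] w 65.0
[ 0.429  0.31  -1.135  2.012  0.329  1.02   1.819]
[553.817 225.57   20.   ]
shift(tool) mm [-83.  116.2 101.8] turn deg [ 0.03 -0.05  0.72] | shift in TARGET tool axes [-81.5 117.3 101.8] | t 26.25 pos [428.  158.  321.8] F [-0.8  0.6 -0.7] w 65.0
```

View pics/t8c.png

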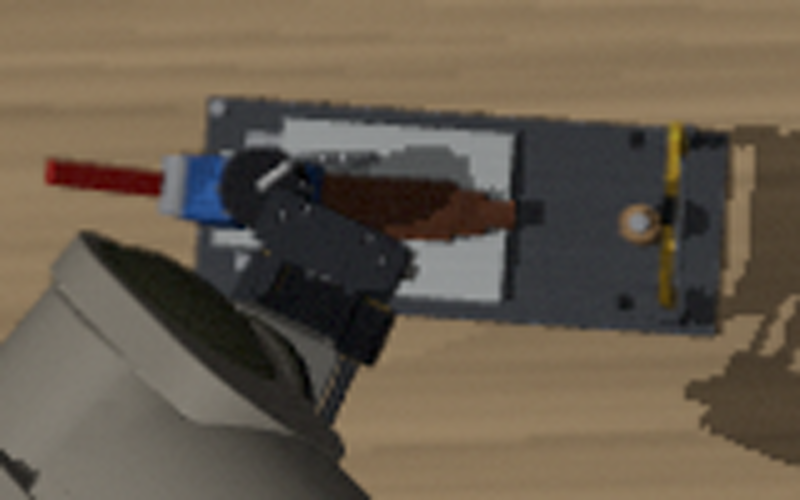

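Call:
move_arm:
  steps:
    - [[-0.01, 0.014, 0], [0, 0, 0.35]]
    - [[-0.02, 0.028, 0], [0, 0, 0]]
    - [[-0.022, 0.032, 0], [0, 0, 0]]
    - [[-0.018, 0.025, 0.01], [0, 0, 0]]
    - [[-0.009, 0.012, 0.02], [0, 0, 0]]
    - [[-0.003, 0.0045, 0.03], [0, 0, 0]]
    - [[0, 0, 0.025], [0, 0, 0]]
    - [[0, 0, 0.015], [0, 0, 0]]
    - [[0, 0, 0.005], [0, 0, 0]]
    - [[0, 0, 0], [0, 0, 0]]
    - [[0, 0, 0], [0, 0, 0]]

```text
time_s: 27.4
position: [552.4, 225.5, 218.0]
tool_rot: [[-0.895, 0.447, 0.001], [0.447, 0.895, 0.001], [-0.001, 0.001, -1.0]]
wrist_force: [0.7, -0.8, 0.6]
width: 65.1
```

```bash
python3 - <<'E'
from h import *
s=st(); print(s['q'])
N=jig(0,57,0); print(N)
plan((N[0],N[1],122),153)
t=read_camera("side");crop("side","s8c",190,220,340,365,5,t)
E
```

```text
27.4 [552.448 225.536 218.023] F [ 0.726 -0.777  0.607] w 65.1
[ 0.133  0.603 -0.942  1.865  0.587  0.977  1.609]
[553.817 225.57   20.   ]
shift(tool) mm [-1.1  0.5 96. ] turn deg [0.06 0.05 0.48] | shift in TARGET tool axes [-1.2  0.7 96. ] | t 27.4 pos [552.4 225.5 218. ] F [ 0.7 -0.8  0.6] w 65.1
```

View pics/s8c.png

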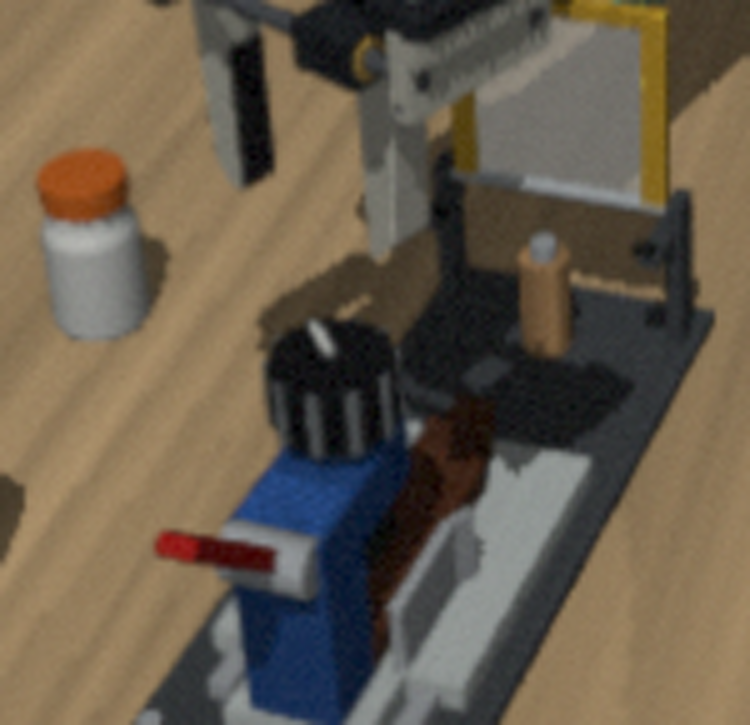

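Call:
move_arm:
  steps:
    - [[-0.001, 0.0005, 0.015], [0, 0, 0]]
    - [[0, 0, 0.02], [0, 0, 0]]
    - [[0, 0, 0.02], [0, 0, 0]]
    - [[0, 0, 0.02], [0, 0, 0]]
    - [[0, 0, 0.012], [0, 0, 0]]
    - [[0, 0, 0.006], [0, 0, 0]]
    - [[0, 0, 0], [0, 0, 0]]
    - [[0, 0, 0], [0, 0, 0]]
    - [[0, 0, 0], [0, 0, 0]]

```text
time_s: 28.35
position: [553.5, 225.4, 124.7]
tool_rot: [[-0.895, 0.446, 0.001], [0.446, 0.895, 0.001], [-0.001, 0.001, -1.0]]
wrist_force: [-0.6, -0.1, -0.5]
width: 65.4
```

```bash
python3 - <<'E'
from h import *
N=jig(0,57,0)
plan((N[0],N[1],123),153)
t=read_camera("side");crop("side","s9c",190,220,340,365,5,t)
E
```

```text
shift(tool) mm [-0.2  0.2  1.7] turn deg [0.06 0.04 0.53] | shift in TARGET tool axes [-0.2  0.2  1.7] | t 28.35 pos [553.5 225.4 124.7] F [-0.6 -0.1 -0.5] w 65.4
```

View pics/s9c.png

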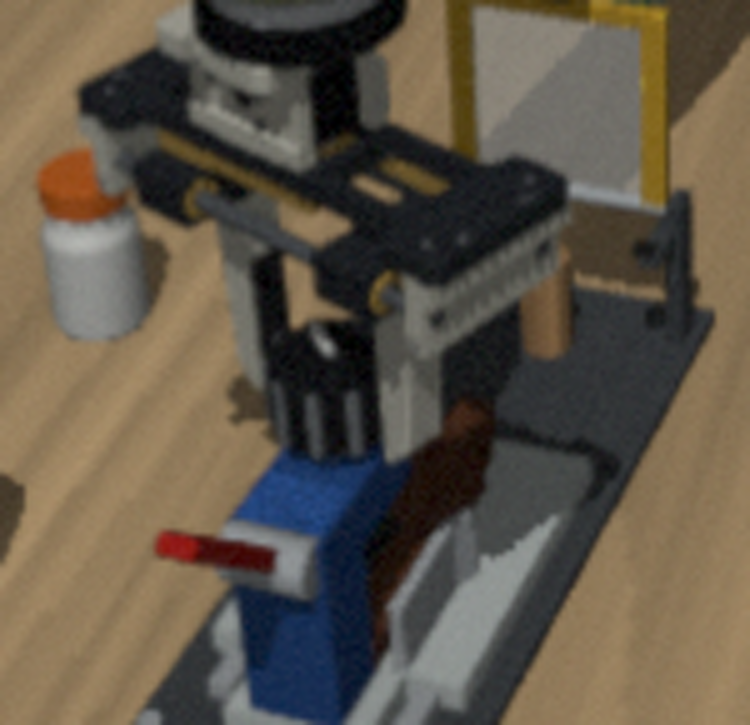

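Call:
move_arm:
  steps:
    - [[0, 0, 0], [0, 0, 0]]
    - [[0, 0, 0], [0, 0, 0]]
    - [[0, 0, 0], [0, 0, 0]]
    - [[0, 0, 0], [0, 0, 0]]
    - [[0, 0, 0], [0, 0, 0]]
    - [[0, 0, 0], [0, 0, 0]]
  grip: 1
  newtons: 55

```text
time_s: 29.0
position: [552.1, 225.8, 124.2]
tool_rot: [[-0.896, 0.445, -0.001], [0.445, 0.896, 0.0], [0.001, -0.0, -1.0]]
wrist_force: [-5.5, 1.4, 4.9]
width: 49.3
```

Call:
move_arm:
  steps:
    - [[0, 0, 0], [0, 0, 3]]
    - [[0, 0, 0], [0, 0, 6]]
    - [[0, 0, 0], [0, 0, 8]]
    - [[0, 0, 0], [0, 0, 8]]
    - [[0, 0, 0], [0, 0, 8]]
    - [[0, 0, 0], [0, 0, 8]]
    - [[0, 0, 0], [0, 0, 8]]
    - [[0, 0, 0], [0, 0, 8]]
    - [[0, 0, 0], [0, 0, 5]]

```text
time_s: 29.9
position: [550.4, 228.2, 124.2]
tool_rot: [[-0.026, 1.0, -0.003], [1.0, 0.026, 0.003], [0.003, -0.002, -1.0]]
wrist_force: [-10.1, 7.4, 4.3]
width: 49.3
```

```bash
python3 - <<'E'
from h import *
s=st(); print(s['q'],s['moment'])
t=read_camera("side");crop("side","s10c",190,220,340,365,5,t)
E
```

```text
29.9 [550.372 228.212 124.189] F [-10.113   7.376   4.291] w 49.3
[-0.109  0.622 -0.562  1.958  0.496  0.701  0.621] [1.618 2.154 0.355]
```

View pics/s10c.png

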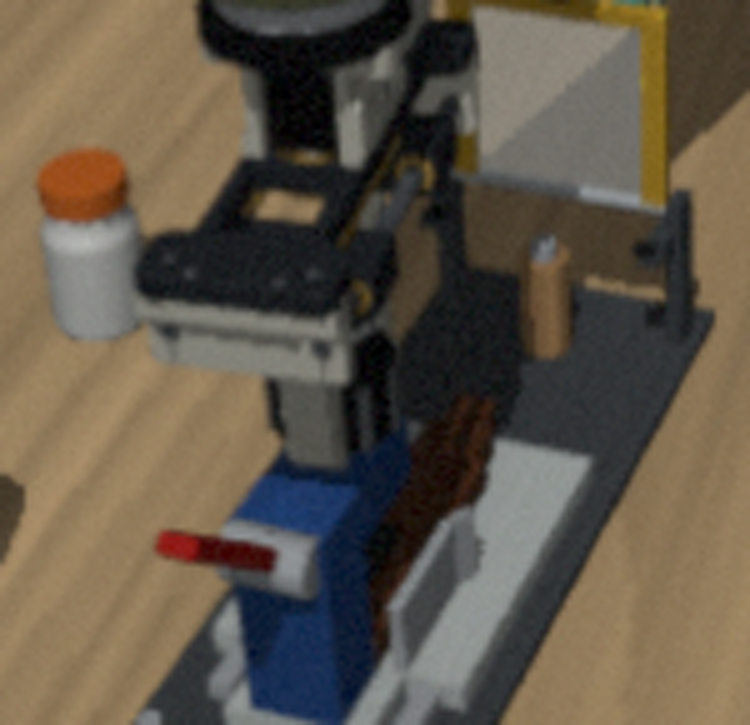

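Call:
move_arm:
  steps:
    - [[0, 0, 0], [0, 0, 0]]
    - [[0, 0, 0], [0, 0, 0]]
    - [[0, 0, 0], [0, 0, 0]]
    - [[0, 0, 0], [0, 0, 0]]
  grip: -0.3

```text
time_s: 30.35
position: [553.5, 224.7, 123.9]
tool_rot: [[-0.026, 1.0, 0.0], [1.0, 0.026, -0.0], [-0.0, 0.0, -1.0]]
wrist_force: [-0.3, -0.7, -0.7]
width: 60.6
```

```bash
python3 - <<'E'
from h import *
plan((553.4,228.4,124),90)
E
```

```text
shift(tool) mm [ 3.7 -0.  -0.1] turn deg [0.01 0.01 1.5 ] | shift in TARGET tool axes [ 3.7 -0.1 -0.1] | t 30.35 pos [553.5 224.7 123.9] F [-0.3 -0.7 -0.7] w 60.6
```

Call:
move_arm:
  steps:
    - [[0.0037, 0, 0], [0, 0, 0]]
    - [[0, 0, 0], [0, 0, 0]]
    - [[0, 0, 0], [0, 0, 0]]

```text
time_s: 30.65
position: [553.1, 229.0, 123.9]
tool_rot: [[-0.027, 1.0, -0.0], [1.0, 0.027, 0.0], [0.0, -0.0, -1.0]]
wrist_force: [-0.1, 0.4, 0.4]
width: 60.4
```

Call:
move_arm:
  steps:
    - [[0, 0, 0], [0, 0, 0]]
    - [[0, 0, 0], [0, 0, 0]]
    - [[0, 0, 0], [0, 0, 0]]
    - [[0, 0, 0], [0, 0, 0]]
    - [[0, 0, 0], [0, 0, 0]]
  grip: 1

```text
time_s: 31.15
position: [553.0, 228.9, 123.9]
tool_rot: [[-0.027, 1.0, -0.0], [1.0, 0.027, 0.0], [0.0, -0.0, -1.0]]
wrist_force: [0.7, 1.2, 0.3]
width: 49.1
```

Call:
move_arm:
  steps:
    - [[0, 0, 0], [0, 0, 3]]
    - [[0, 0, 0], [0, 0, 6]]
    - [[0, 0, 0], [0, 0, 8]]
    - [[0, 0, 0], [0, 0, 8]]
    - [[0, 0, 0], [0, 0, 8]]
    - [[0, 0, 0], [0, 0, 8]]
    - [[0, 0, 0], [0, 0, 8]]
    - [[0, 0, 0], [0, 0, 8]]
    - [[0, 0, 0], [0, 0, 5]]

```text
time_s: 32.05
position: [553.2, 229.2, 123.9]
tool_rot: [[0.872, 0.489, 0.001], [0.489, -0.872, 0.0], [0.001, 0.0, -1.0]]
wrist_force: [1.6, 0.3, -2.1]
width: 49.5
```

```bash
python3 - <<'E'
from h import *
s=st(); print(s['q'],s['moment'],s['tool_rot'])
E
```

```text
32.05 [553.195 229.243 123.908] F [ 1.622  0.319 -2.125] w 49.5
[-0.314  0.578 -0.255  1.967  0.238  0.625 -0.212] [ 0.137 -0.41   0.295] [[ 0.872  0.489  0.001]
 [ 0.489 -0.872  0.   ]
 [ 0.001  0.    -1.   ]]
```

Call:
move_arm:
  steps:
    - [[0, 0, 0], [0, 0, 4]]
    - [[0, 0, 0], [0, 0, 8]]
    - [[0, 0, 0], [0, 0, 8]]
    - [[0, 0, 0], [0, 0, 8]]
    - [[0, 0, 0], [0, 0, 8]]
    - [[0, 0, 0], [0, 0, 8]]
    - [[0, 0, 0], [0, 0, 8]]
    - [[0, 0, 0], [0, 0, 8]]
    - [[0, 0, 0], [0, 0, 8]]
    - [[0, 0, 0], [0, 0, 4]]

```text
time_s: 33.05
position: [553.6, 229.1, 123.9]
tool_rot: [[0.735, -0.678, 0.001], [-0.678, -0.735, 0.0], [0.001, -0.001, -1.0]]
wrist_force: [1.5, 0.6, -2.8]
width: 49.1
```

Call:
move_arm:
  steps:
    - [[0, 0, 0], [0, 0, 5]]
    - [[0, 0, 0], [0, 0, 8]]
    - [[0, 0, 0], [0, 0, 8]]
    - [[0, 0, 0], [0, 0, 8]]
    - [[0, 0, 0], [0, 0, 4]]
    - [[0, 0, 0], [0, 0, 0]]

```text
time_s: 33.65
position: [553.7, 229.0, 123.9]
tool_rot: [[0.25, -0.968, 0.001], [-0.968, -0.25, -0.0], [0.001, -0.001, -1.0]]
wrist_force: [3.3, -0.2, -2.6]
width: 49.3
```

```bash
python3 - <<'E'
from h import *
s=st(); print(s['q'],s['moment'],s['tool_rot'])
t=read_camera("side");crop("side","s11c",190,220,340,365,5,t)
E
```

```text
33.65 [553.694 228.964 123.914] F [ 3.305 -0.227 -2.604] w 49.3
[-0.671  0.583  0.274  1.99  -0.265  0.601 -1.539] [-0.111 -0.736 -0.246] [[ 0.25  -0.968  0.001]
 [-0.968 -0.25  -0.   ]
 [ 0.001 -0.001 -1.   ]]
```

View pics/s11c.png

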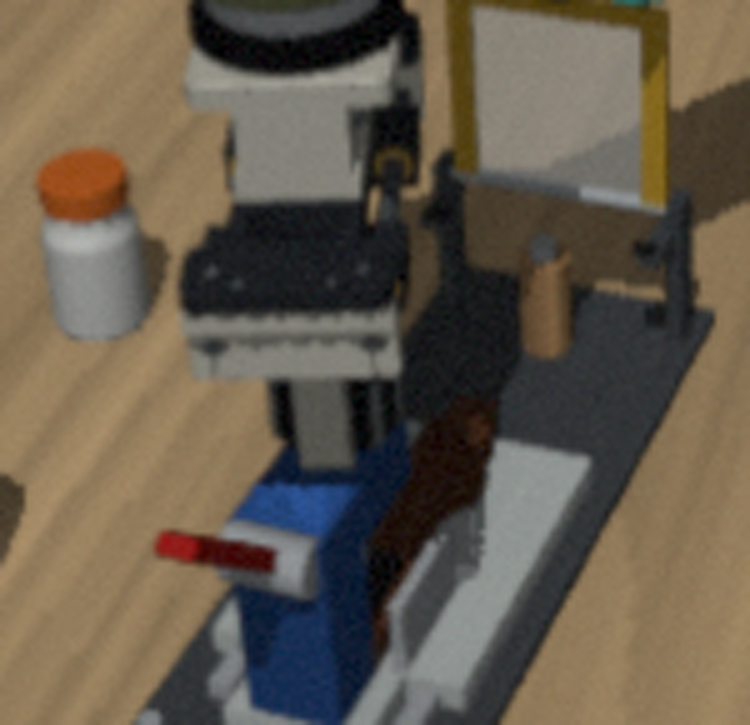

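Call:
move_arm:
  steps:
    - [[0, 0, 0], [0, 0, 5]]
    - [[0, 0, 0], [0, 0, 6]]
    - [[0, 0, 0], [0, 0, 3]]
    - [[0, 0, 0], [0, 0, 0]]

```text
time_s: 34.1
position: [553.7, 228.9, 123.9]
tool_rot: [[0.011, -1.0, 0.001], [-1.0, -0.011, -0.0], [0.0, -0.001, -1.0]]
wrist_force: [4.6, 0.5, -2.7]
width: 49.6
```

Call:
move_arm:
  steps:
    - [[0, 0, 0], [0, 0, 0]]
    - [[0, 0, 0], [0, 0, 0]]
    - [[0, 0, 0], [0, 0, 0]]
    - [[0, 0, 0], [0, 0, 0]]
  grip: -0.4

```text
time_s: 34.5
position: [552.7, 228.8, 123.9]
tool_rot: [[0.01, -1.0, -0.001], [-1.0, -0.01, 0.0], [-0.0, 0.001, -1.0]]
wrist_force: [-0.0, -0.4, 0.5]
width: 64.6
```

```bash
python3 - <<'E'
from h import *
s=st(); print(s['tool_rot'][:,0])
s=cv2.imread("pics/side7.png");t=cv2.imread("pics/top7.png")
crop("side","lv_s",215,315,265,345,14,s);crop("top","lv_t",162,212,222,242,12,t)
E
```

```text
34.5 [552.701 228.844 123.92 ] F [-0.002 -0.439  0.536] w 64.6
[ 0.01 -1.   -0.  ]
```

View pics/lv_s.png

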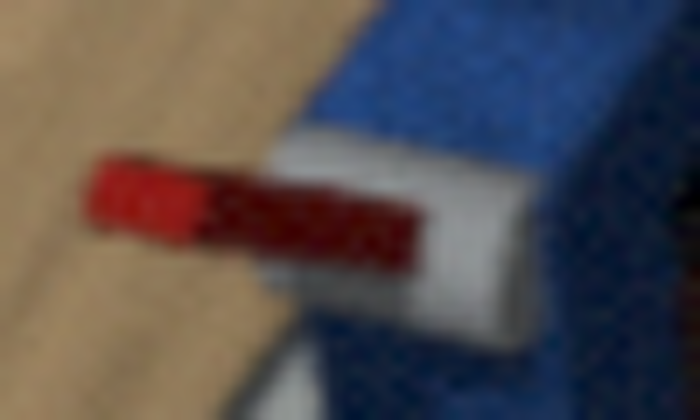

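View pics/lv_t.png

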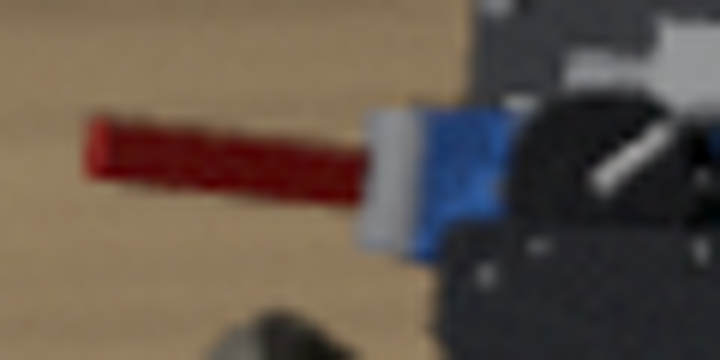

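```bash
python3 - <<'E'
from h import *
T=tri([(225.4,328.8),(243.4,331.4)],[(169.7,224.0),(194.3,226.5)]);print(T)
R=np.array([JX,JY])
for p in T: print((R@(p[:3]-HOME)), p[2]-20)
N=np.array([553.1,229,20]);print(R@(N-HOME))
E
```

```text
[[565.15379576 349.47955182 159.34150544   2.25075473]
 [560.08950363 291.41344692 105.35468747   3.48541496]]
[1.68949600e-01 1.81427118e+02] 139.34150544303623
[  0.33731667 123.14083147] 85.35468747048265
[-1.02152337 60.35193858]
```

Call:
move_arm:
  steps:
    - [[0, 0, -0.015], [0, 0, 0]]
    - [[0, 0, -0.03], [0, 0, 0]]
    - [[0, 0, -0.04], [0, 0, 0]]
    - [[0, 0, -0.025], [0, 0, -4]]
    - [[0, 0, 0], [0, 0, -8]]
    - [[0, 0, 0], [0, 0, -8]]
    - [[0, 0, 0], [0, 0, -8]]
    - [[0, 0, 0], [0, 0, -8]]
    - [[0, 0, 0], [0, 0, -8]]
    - [[0, 0, 0], [0, 0, -8]]
    - [[0, 0, 0], [0, 0, -8]]
    - [[0, 0, 0], [0, 0, -8]]
  newtons: 12

```text
time_s: 35.7
position: [552.8, 228.7, 233.9]
tool_rot: [[0.933, -0.36, -0.0], [-0.36, -0.933, -0.0], [-0.0, 0.0, -1.0]]
wrist_force: [-0.1, -0.2, -0.5]
width: 64.9
```

Call:
move_arm:
  steps:
    - [[0, 0, 0], [0, 0, -8]]
    - [[0, 0, 0], [0, 0, -8]]
    - [[0, 0, 0], [0, 0, 0]]
    - [[0, 0, 0], [0, 0, 0]]
    - [[0, 0, 0], [0, 0, 0]]

```text
time_s: 36.2
position: [553.0, 228.8, 233.9]
tool_rot: [[0.995, -0.098, -0.0], [-0.098, -0.995, -0.0], [-0.0, 0.0, -1.0]]
wrist_force: [0.1, 0.5, -0.7]
width: 65.1
```

```bash
python3 - <<'E'
from h import *
s=st(); print(s['q'])
P=jig(-0.3,166,0); plan((P[0],P[1],200),-5.15)
t=read_camera("top");crop("top","t12c",160,190,320,290,5,t)
E
```

```text
36.2 [552.978 228.762 233.873] F [ 0.086  0.478 -0.72 ] w 65.1
[-0.501  0.43   0.02   1.883 -0.011  0.829 -0.574]
shift(tool) mm [  -0.1 -105.9   33.9] turn deg [ 0.01  0.01 -0.49] | shift in TARGET tool axes [   0.8 -105.9   33.9] | t 36.2 pos [553.  228.8 233.9] F [ 0.1  0.5 -0.7] w 65.1
```

View pics/t12c.png

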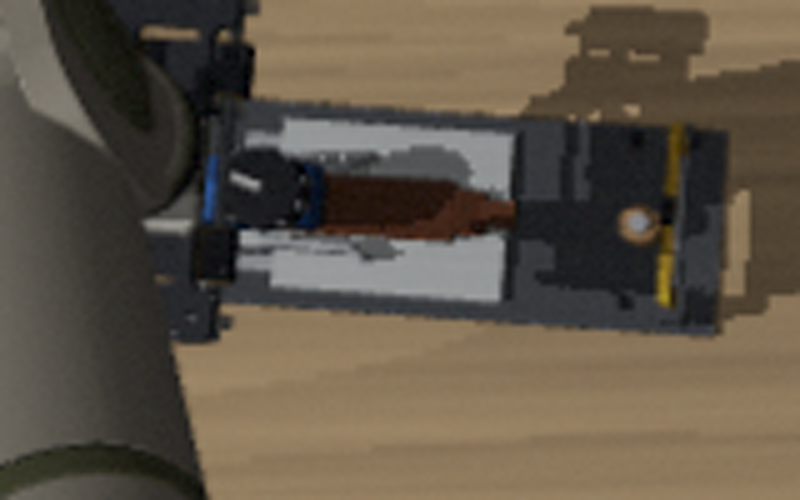

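Call:
move_arm:
  steps:
    - [[0, -0.015, 0], [0, 0, -0.5]]
    - [[0.0008, -0.03, 0], [0, 0, 0]]
    - [[0, -0.03, 0], [0, 0, 0]]
    - [[0, -0.02, 0.02], [0, 0, 0]]
    - [[0, -0.011, 0.02], [0, 0, 0]]
    - [[0, 0, 0.025], [0, 0, 0]]
    - [[0, 0, 0.02], [0, 0, 0]]
    - [[0, 0, 0.01], [0, 0, 0]]
    - [[0, 0, 0], [0, 0, 0]]
    - [[0, 0, 0], [0, 0, 0]]
  grip: -0.5

```text
time_s: 37.25
position: [563.4, 335.0, 139.5]
tool_rot: [[0.996, -0.086, 0.0], [-0.086, -0.996, 0.0], [0.0, -0.0, -1.0]]
wrist_force: [-0.2, -0.1, 1.5]
width: 69.5
```

```bash
python3 - <<'E'
from h import *
P=jig(-0.3,166,0); plan((P[0],P[1],128),-5.15)
t=read_camera("side");crop("side","s13c",170,230,320,365,5,t)
E
```

```text
shift(tool) mm [ 0.   0.9 11.5] turn deg [-0.02 -0.02  0.19] | shift in TARGET tool axes [ 0.   0.9 11.5] | t 37.25 pos [563.4 335.  139.5] F [-0.2 -0.1  1.5] w 69.5
```

View pics/s13c.png

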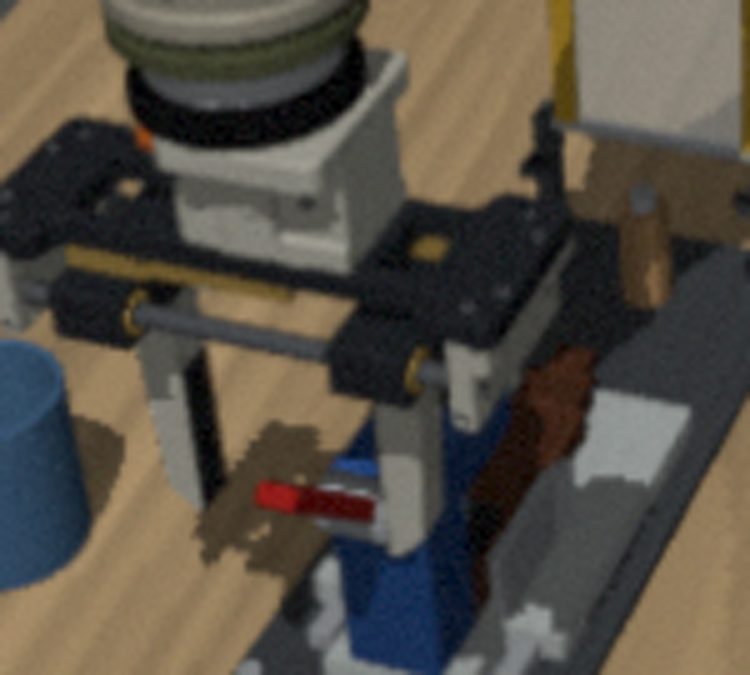

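Call:
move_arm:
  steps:
    - [[0, 0.001, 0.006], [0, 0, 0]]
    - [[0, 0, 0.005], [0, 0, 0]]
    - [[0, 0, 0], [0, 0, 0]]
    - [[0, 0, 0], [0, 0, 0]]

```text
time_s: 37.7
position: [563.0, 333.3, 127.8]
tool_rot: [[0.996, -0.087, -0.0], [-0.087, -0.996, -0.0], [-0.0, 0.0, -1.0]]
wrist_force: [0.8, 0.4, 0.4]
width: 69.9
```

Call:
move_arm:
  steps:
    - [[0, 0, 0], [0, 0, 0]]
    - [[0, 0, 0], [0, 0, 0]]
    - [[0, 0, 0], [0, 0, 0]]
    - [[0, 0, 0], [0, 0, 0]]
    - [[0, 0, 0], [0, 0, 0]]
    - [[0, 0, 0], [0, 0, 0]]
    - [[0, 0, 0], [0, 0, 0]]
    - [[0, 0, 0], [0, 0, 0]]
    - [[0, 0, 0], [0, 0, 0]]
    - [[0, 0, 0], [0, 0, 0]]
  grip: 1
  newtons: 15

```text
time_s: 38.7
position: [563.5, 333.4, 127.9]
tool_rot: [[0.996, -0.087, 0.001], [-0.087, -0.996, 0.0], [0.001, -0.0, -1.0]]
wrist_force: [2.1, 0.3, -2.1]
width: 16.4
```

```bash
python3 - <<'E'
from h import *
P=jig(-0.3,166,0); plan((P[0],P[1],128),-5.15)
t=read_camera("side");crop("side","s14c",170,230,320,365,5,t)
E
```

```text
shift(tool) mm [-0.2 -0.7 -0.1] turn deg [-0.01 -0.03  0.17] | shift in TARGET tool axes [-0.2 -0.7 -0.1] | t 38.7 pos [563.5 333.4 127.9] F [ 2.1  0.3 -2.1] w 16.4
```

View pics/s14c.png

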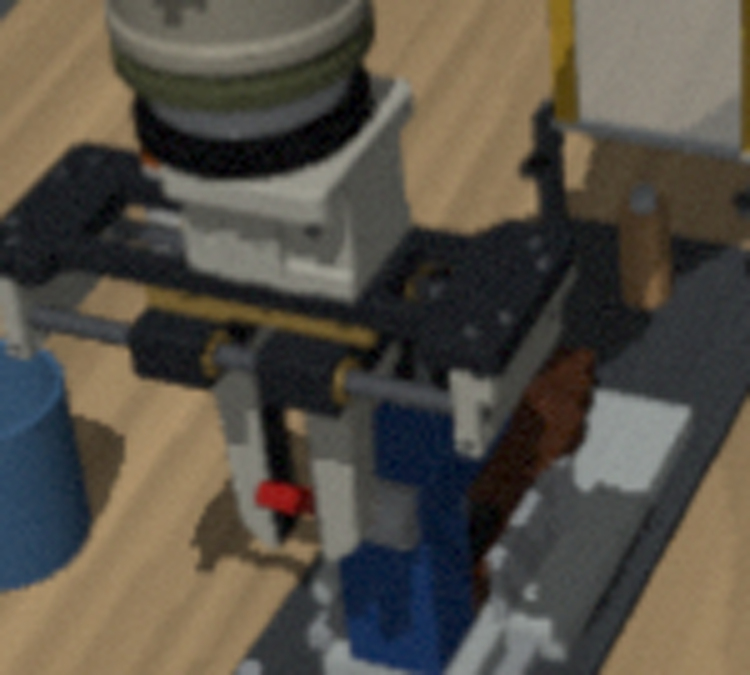

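Call:
move_arm:
  steps:
    - [[0, -0.0044, 0.0047], [0, 0, 0]]
    - [[0, -0.0039, 0.0052], [0, 0, 0]]
    - [[0, -0.0034, 0.0055], [0, 0, 0]]

```text
time_s: 39.05
position: [564.6, 344.7, 113.1]
tool_rot: [[0.996, -0.087, 0.001], [-0.087, -0.996, -0.0], [0.001, 0.0, -1.0]]
wrist_force: [0.8, -2.8, 5.8]
width: 15.7
```

Call:
move_arm:
  steps:
    - [[0, -0.0029, 0.0059], [0, 0, 0]]

```text
time_s: 39.15
position: [564.9, 347.7, 107.2]
tool_rot: [[0.996, -0.087, 0.001], [-0.087, -0.996, -0.0], [0.001, 0.0, -1.0]]
wrist_force: [0.9, -3.2, 6.1]
width: 16.0
```

Call:
move_arm:
  steps:
    - [[0, -0.0022, 0.0061], [0, 0, 0]]

```text
time_s: 39.25
position: [565.1, 350.1, 101.1]
tool_rot: [[0.996, -0.087, 0.001], [-0.087, -0.996, 0.0], [0.001, -0.0, -1.0]]
wrist_force: [1.4, -1.8, 5.9]
width: 16.0
```

```bash
cat >> h.py <<'E'
def lev():
    s=readout.sense(); p=s['position']; d=p-HOME; y=d@JY; z=p[2]+19; F=s['wrist_force']; Fy=F@JY
    ry,rz=y-120,z-100; r=np.hypot(ry,rz); ph=np.arctan2(rz,ry); t=np.array([np.sin(ph),-np.cos(ph)]) # downward tangent (y,z)
    tau=-(Fy*t[0]+F[2]*t[1]); rad=Fy*np.cos(ph)+F[2]*np.sin(ph)
    print(f"t {s['time_s']:.2f} y {y:.1f} z {z:.1f} r {r:.1f} phi {ph:.3f} theta {0.785-ph:.3f} Fx {F@JX:.1f} Fy {Fy:.1f} Fz {F[2]:.1f} Ftan {tau:.2f} Frad {rad:.1f} w {s['width']:.1f}")
E
python3 -c "
from h import *
lev()"
```

```text
t 39.25 y 182.1 z 120.1 r 65.2 phi 0.313 theta 0.472 Fx 1.5 Fy -1.6 Fz 5.9 Ftan 6.08 Frad 0.3 w 16.0
```

Call:
move_arm:
  steps:
    - [[0, -0.0016, 0.0063], [0, 0, 0]]

```text
time_s: 39.35
position: [565.3, 351.9, 94.8]
tool_rot: [[0.996, -0.087, 0.001], [-0.087, -0.996, 0.0], [0.001, -0.001, -1.0]]
wrist_force: [1.2, -0.9, 6.5]
width: 15.7
```

```bash
python3 -c "
from h import *
lev()"
```

```text
t 39.35 y 183.9 z 113.8 r 65.3 phi 0.212 theta 0.573 Fx 1.2 Fy -0.8 Fz 6.5 Ftan 6.57 Frad 0.6 w 15.7
```

Call:
move_arm:
  steps:
    - [[0, -0.001, 0.0064], [0, 0, 0]]

```text
time_s: 39.45
position: [565.4, 353.1, 88.4]
tool_rot: [[0.996, -0.086, 0.001], [-0.087, -0.996, 0.001], [0.001, -0.001, -1.0]]
wrist_force: [1.7, -0.6, 6.8]
width: 15.9
```

```bash
python3 -c "
from h import *
lev()"
```

```text
t 39.45 y 185.1 z 107.4 r 65.5 phi 0.113 theta 0.672 Fx 1.8 Fy -0.5 Fz 6.8 Ftan 6.83 Frad 0.3 w 15.9
```

Call:
move_arm:
  steps:
    - [[0, -0.0003, 0.0065], [0, 0, 0]]

```text
time_s: 39.55
position: [565.5, 353.7, 82.0]
tool_rot: [[0.996, -0.086, 0.002], [-0.086, -0.996, 0.001], [0.002, -0.001, -1.0]]
wrist_force: [1.7, -0.2, 7.3]
width: 15.8
```

```bash
python3 -c "
from h import *
lev()"
```

```text
t 39.55 y 185.6 z 101.0 r 65.7 phi 0.015 theta 0.770 Fx 1.7 Fy -0.1 Fz 7.3 Ftan 7.29 Frad 0.0 w 15.8
```

Call:
move_arm:
  steps:
    - [[0, 0.0003, 0.0065], [0, 0, 0]]

```text
time_s: 39.65
position: [565.5, 353.6, 75.5]
tool_rot: [[0.996, -0.086, 0.002], [-0.086, -0.996, 0.001], [0.002, -0.002, -1.0]]
wrist_force: [2.0, -0.3, 7.4]
width: 15.2
```

```bash
python3 -c "
from h import *
lev()"
```

```text
t 39.65 y 185.6 z 94.5 r 65.8 phi -0.083 theta 0.868 Fx 2.0 Fy -0.1 Fz 7.4 Ftan 7.34 Frad -0.7 w 15.2
```

Call:
move_arm:
  steps:
    - [[0, 0.001, 0.0064], [0, 0, 0]]

```text
time_s: 39.75
position: [565.5, 352.9, 69.2]
tool_rot: [[0.996, -0.086, 0.002], [-0.086, -0.996, 0.002], [0.002, -0.002, -1.0]]
wrist_force: [0.4, -0.3, 7.6]
width: 15.9
```

```bash
python3 -c "
from h import *
lev()"
```

```text
t 39.75 y 184.9 z 88.2 r 66.0 phi -0.180 theta 0.965 Fx 0.4 Fy -0.3 Fz 7.6 Ftan 7.40 Frad -1.7 w 15.9
```

Call:
move_arm:
  steps:
    - [[0, 0.0016, 0.0063], [0, 0, 0]]

```text
time_s: 39.85
position: [565.4, 351.7, 63.0]
tool_rot: [[0.996, -0.086, 0.002], [-0.086, -0.996, 0.002], [0.002, -0.003, -1.0]]
wrist_force: [0.7, 1.5, 7.2]
width: 16.2
```

```bash
python3 -c "
from h import *
lev()"
```

```text
t 39.85 y 183.6 z 82.0 r 66.1 phi -0.276 theta 1.061 Fx 0.6 Fy 1.6 Fz 7.2 Ftan 7.34 Frad -0.5 w 16.2
```

Call:
move_arm:
  steps:
    - [[0, 0.0022, 0.0061], [0, 0, 0]]

```text
time_s: 39.95
position: [565.2, 349.8, 57.0]
tool_rot: [[0.996, -0.086, 0.002], [-0.086, -0.996, 0.003], [0.002, -0.003, -1.0]]
wrist_force: [0.9, 2.7, 8.2]
width: 16.0
```

```bash
python3 -c "
from h import *
lev()"
```

```text
t 39.95 y 181.8 z 76.0 r 66.3 phi -0.371 theta 1.156 Fx 0.6 Fy 2.8 Fz 8.2 Ftan 8.68 Frad -0.4 w 16.0
```

Call:
move_arm:
  steps:
    - [[0, 0.0029, 0.0059], [0, 0, 0]]

```text
time_s: 40.05
position: [565.0, 347.4, 51.1]
tool_rot: [[0.996, -0.085, 0.003], [-0.085, -0.996, 0.003], [0.002, -0.004, -1.0]]
wrist_force: [1.4, 3.7, 8.4]
width: 15.8
```

```bash
python3 -c "
from h import *
lev()"
```

```text
t 40.05 y 179.4 z 70.1 r 66.5 phi -0.466 theta 1.251 Fx 1.0 Fy 3.8 Fz 8.4 Ftan 9.17 Frad -0.4 w 15.8
```

Call:
move_arm:
  steps:
    - [[0, -0.0029, -0.0059], [0, 0, 0]]

```text
time_s: 40.15
position: [564.9, 348.5, 55.2]
tool_rot: [[0.996, -0.086, 0.001], [-0.086, -0.996, 0.001], [0.001, -0.001, -1.0]]
wrist_force: [5.3, -0.2, -6.7]
width: 15.6
```

```bash
python3 -c "
from h import *
lev()"
```

```text
t 40.15 y 180.4 z 74.2 r 65.7 phi -0.403 theta 1.188 Fx 5.3 Fy 0.3 Fz -6.7 Ftan -6.02 Frad 2.9 w 15.6
```

Call:
move_arm:
  steps:
    - [[0, -0.0022, -0.0061], [0, 0, 0]]

```text
time_s: 40.25
position: [565.0, 350.0, 61.7]
tool_rot: [[0.996, -0.087, 0.0], [-0.087, -0.996, -0.0], [0.0, 0.0, -1.0]]
wrist_force: [5.7, -0.7, -5.9]
width: 16.0
```

```bash
python3 -c "
from h import *
lev()"
```

```text
t 40.25 y 182.0 z 80.7 r 64.9 phi -0.302 theta 1.087 Fx 5.7 Fy -0.2 Fz -5.9 Ftan -5.70 Frad 1.6 w 16.0
```

Call:
move_arm:
  steps:
    - [[0, -0.0016, -0.0063], [0, 0, 0]]

```text
time_s: 40.35
position: [565.1, 351.2, 68.2]
tool_rot: [[0.996, -0.087, 0.0], [-0.087, -0.996, -0.001], [0.0, 0.001, -1.0]]
wrist_force: [5.4, -1.2, -5.6]
width: 15.6
```

```bash
python3 -c "
from h import *
lev()"
```

```text
t 40.35 y 183.1 z 87.2 r 64.4 phi -0.200 theta 0.985 Fx 5.5 Fy -0.7 Fz -5.6 Ftan -5.66 Frad 0.4 w 15.6
```

Call:
move_arm:
  steps:
    - [[0, -0.001, -0.0064], [0, 0, 0]]

```text
time_s: 40.45
position: [565.1, 351.9, 74.7]
tool_rot: [[0.996, -0.087, -0.0], [-0.087, -0.996, -0.001], [0.0, 0.001, -1.0]]
wrist_force: [5.4, -2.0, -6.7]
width: 15.8
```

```bash
python3 -c "
from h import *
lev()"
```

```text
t 40.45 y 183.8 z 93.7 r 64.1 phi -0.099 theta 0.884 Fx 5.5 Fy -1.6 Fz -6.7 Ftan -6.78 Frad -0.9 w 15.8
```

Call:
move_arm:
  steps:
    - [[0, -0.0003, -0.0065], [0, 0, 0]]

```text
time_s: 40.55
position: [565.2, 352.0, 81.2]
tool_rot: [[0.996, -0.087, -0.0], [-0.087, -0.996, -0.001], [0.0, 0.001, -1.0]]
wrist_force: [5.3, -2.1, -7.1]
width: 15.6
```

```bash
python3 -c "
from h import *
lev()"
```

```text
t 40.55 y 183.9 z 100.2 r 63.9 phi 0.003 theta 0.782 Fx 5.4 Fy -1.7 Fz -7.1 Ftan -7.07 Frad -1.7 w 15.6
```

Call:
move_arm:
  steps:
    - [[0, 0.0003, -0.0065], [0, 0, 0]]

```text
time_s: 40.65
position: [565.1, 351.6, 87.6]
tool_rot: [[0.996, -0.087, -0.0], [-0.087, -0.996, -0.002], [0.0, 0.002, -1.0]]
wrist_force: [5.1, -2.7, -7.5]
width: 15.3
```

```bash
python3 -c "
from h import *
lev()"
```

```text
t 40.65 y 183.5 z 106.6 r 63.8 phi 0.104 theta 0.681 Fx 5.4 Fy -2.2 Fz -7.5 Ftan -7.21 Frad -3.0 w 15.3
```

Call:
move_arm:
  steps:
    - [[0, 0.001, -0.0064], [0, 0, 0]]

```text
time_s: 40.75
position: [565.0, 350.6, 94.0]
tool_rot: [[0.996, -0.087, -0.0], [-0.087, -0.996, -0.002], [0.0, 0.002, -1.0]]
wrist_force: [5.8, -0.9, -8.0]
width: 16.1
```

```bash
python3 -c "
from h import *
lev()"
```

```text
t 40.75 y 182.5 z 113.0 r 63.9 phi 0.205 theta 0.580 Fx 5.9 Fy -0.3 Fz -8.0 Ftan -7.77 Frad -2.0 w 16.1
```

Call:
move_arm:
  steps:
    - [[0, 0.0016, -0.0063], [0, 0, 0]]

```text
time_s: 40.85
position: [564.9, 349.0, 100.3]
tool_rot: [[0.996, -0.087, -0.0], [-0.087, -0.996, -0.001], [0.0, 0.001, -1.0]]
wrist_force: [5.5, -1.4, -8.4]
width: 15.5
```

```bash
python3 -c "
from h import *
lev()"
```

```text
t 40.85 y 181.0 z 119.3 r 63.9 phi 0.306 theta 0.479 Fx 5.6 Fy -0.9 Fz -8.4 Ftan -7.76 Frad -3.4 w 15.5
```

Call:
move_arm:
  steps:
    - [[0, 0.0022, -0.0061], [0, 0, 0]]

```text
time_s: 40.95
position: [564.6, 346.9, 106.4]
tool_rot: [[0.996, -0.087, -0.0], [-0.087, -0.996, -0.001], [0.0, 0.001, -1.0]]
wrist_force: [5.6, -0.4, -8.7]
width: 15.9
```

```bash
python3 -c "
from h import *
lev()"
```

```text
t 40.95 y 178.8 z 125.4 r 64.1 phi 0.407 theta 0.378 Fx 5.6 Fy 0.1 Fz -8.7 Ftan -8.07 Frad -3.4 w 15.9
```

Call:
move_arm:
  steps:
    - [[0, 0.0029, -0.0059], [0, 0, 0]]

```text
time_s: 41.05
position: [564.4, 344.3, 112.3]
tool_rot: [[0.996, -0.087, 0.0], [-0.087, -0.996, -0.001], [0.0, 0.001, -1.0]]
wrist_force: [5.1, -0.7, -7.8]
width: 16.0
```

```bash
python3 -c "
from h import *
lev()"
```

```text
t 41.05 y 176.2 z 131.3 r 64.3 phi 0.508 theta 0.277 Fx 5.2 Fy -0.2 Fz -7.8 Ftan -6.69 Frad -4.0 w 16.0
```

Call:
move_arm:
  steps:
    - [[0, 0.0034, -0.0055], [0, 0, 0]]

```text
time_s: 41.15
position: [564.1, 341.2, 117.8]
tool_rot: [[0.996, -0.087, 0.0], [-0.087, -0.996, -0.001], [0.0, 0.001, -1.0]]
wrist_force: [5.8, 1.2, -8.6]
width: 15.7
```

```bash
python3 -c "
from h import *
lev()"
```

```text
t 41.15 y 173.0 z 136.8 r 64.6 phi 0.607 theta 0.178 Fx 5.6 Fy 1.7 Fz -8.6 Ftan -8.03 Frad -3.5 w 15.7
```

Call:
move_arm:
  steps:
    - [[0, -0.0034, 0.0055], [0, 0, 0]]

```text
time_s: 41.25
position: [564.5, 343.9, 113.8]
tool_rot: [[0.996, -0.088, 0.001], [-0.088, -0.996, -0.001], [0.001, 0.0, -1.0]]
wrist_force: [1.7, -3.5, 5.6]
width: 15.5
```

```bash
python3 -c "
from h import *
lev()"
```

```text
t 41.25 y 175.8 z 132.8 r 64.7 phi 0.532 theta 0.253 Fx 2.0 Fy -3.3 Fz 5.6 Ftan 6.54 Frad -0.0 w 15.5
```

Call:
move_arm:
  steps:
    - [[0, -0.0029, 0.0059], [0, 0, 0]]

```text
time_s: 41.35
position: [564.8, 347.6, 107.3]
tool_rot: [[0.996, -0.087, 0.001], [-0.087, -0.996, -0.0], [0.001, 0.0, -1.0]]
wrist_force: [2.7, -2.9, 6.4]
width: 15.8
```

```bash
python3 -c "
from h import *
lev()"
```

```text
t 41.35 y 179.5 z 126.3 r 65.0 phi 0.416 theta 0.369 Fx 2.9 Fy -2.6 Fz 6.4 Ftan 6.92 Frad 0.2 w 15.8
```

Call:
move_arm:
  steps:
    - [[0, -0.0022, 0.0061], [0, 0, 0]]

```text
time_s: 41.45
position: [565.1, 350.3, 101.0]
tool_rot: [[0.996, -0.087, 0.001], [-0.087, -0.996, 0.0], [0.001, -0.0, -1.0]]
wrist_force: [1.6, -1.9, 6.4]
width: 16.0
```

```bash
python3 -c "
from h import *
lev()"
```

```text
t 41.45 y 182.2 z 120.0 r 65.4 phi 0.311 theta 0.474 Fx 1.8 Fy -1.8 Fz 6.4 Ftan 6.61 Frad 0.2 w 16.0
```

Call:
move_arm:
  steps:
    - [[0, -0.0016, 0.0063], [0, 0, 0]]

```text
time_s: 41.55
position: [565.3, 352.3, 94.7]
tool_rot: [[0.996, -0.086, 0.001], [-0.086, -0.996, 0.001], [0.001, -0.001, -1.0]]
wrist_force: [2.6, -2.3, 6.3]
width: 15.6
```

```bash
python3 -c "
from h import *
lev()"
```

```text
t 41.55 y 184.2 z 113.7 r 65.7 phi 0.210 theta 0.575 Fx 2.8 Fy -2.0 Fz 6.3 Ftan 6.56 Frad -0.7 w 15.6
```

Call:
move_arm:
  steps:
    - [[0, -0.001, 0.0064], [0, 0, 0]]

```text
time_s: 41.65
position: [565.4, 353.5, 88.2]
tool_rot: [[0.996, -0.086, 0.002], [-0.086, -0.996, 0.001], [0.001, -0.001, -1.0]]
wrist_force: [2.5, -1.1, 7.0]
width: 15.8
```

```bash
python3 -c "
from h import *
lev()"
```

```text
t 41.65 y 185.5 z 107.2 r 65.9 phi 0.110 theta 0.675 Fx 2.6 Fy -0.9 Fz 7.0 Ftan 7.03 Frad -0.1 w 15.8
```

Call:
move_arm:
  steps:
    - [[0, -0.0003, 0.0065], [0, 0, 0]]

```text
time_s: 41.75
position: [565.5, 354.2, 81.9]
tool_rot: [[0.996, -0.086, 0.002], [-0.086, -0.996, 0.001], [0.002, -0.002, -1.0]]
wrist_force: [2.3, -0.2, 7.7]
width: 15.7
```

```bash
python3 -c "
from h import *
lev()"
```

```text
t 41.75 y 186.2 z 100.9 r 66.2 phi 0.013 theta 0.772 Fx 2.3 Fy 0.0 Fz 7.7 Ftan 7.68 Frad 0.1 w 15.7
```

Call:
move_arm:
  steps:
    - [[0, 0.0003, 0.0065], [0, 0, 0]]

```text
time_s: 41.85
position: [565.5, 354.2, 75.4]
tool_rot: [[0.996, -0.086, 0.002], [-0.086, -0.996, 0.002], [0.002, -0.002, -1.0]]
wrist_force: [2.8, 0.1, 7.4]
width: 15.8
```

```bash
python3 -c "
from h import *
lev()"
```

```text
t 41.85 y 186.2 z 94.4 r 66.4 phi -0.084 theta 0.869 Fx 2.8 Fy 0.4 Fz 7.4 Ftan 7.36 Frad -0.2 w 15.8
```

Call:
move_arm:
  steps:
    - [[0, 0.001, 0.0064], [0, 0, 0]]

```text
time_s: 41.95
position: [565.5, 353.6, 69.1]
tool_rot: [[0.996, -0.086, 0.002], [-0.086, -0.996, 0.002], [0.002, -0.003, -1.0]]
wrist_force: [1.9, 1.1, 7.5]
width: 16.1
```

```bash
python3 -c "
from h import *
lev()"
```

```text
t 41.95 y 185.6 z 88.1 r 66.6 phi -0.180 theta 0.965 Fx 1.8 Fy 1.3 Fz 7.5 Ftan 7.59 Frad -0.1 w 16.1
```

Call:
move_arm:
  steps:
    - [[0, 0.0016, 0.0063], [0, 0, 0]]
    - [[0, 0.0022, 0.0061], [0, 0, 0]]
    - [[0, 0.0029, 0.0059], [0, 0, 0]]
    - [[0, 0.0034, 0.0055], [0, 0, 0]]
    - [[0, 0.0036, 0.0052], [0, 0, 0]]

```text
time_s: 42.45
position: [564.4, 341.9, 40.4]
tool_rot: [[0.996, -0.085, 0.003], [-0.085, -0.996, 0.005], [0.003, -0.005, -1.0]]
wrist_force: [1.9, 5.7, 7.2]
width: 15.8
```

```bash
python3 -c "
from h import *
lev()"
```

```text
t 42.45 y 173.8 z 59.4 r 67.4 phi -0.646 theta 1.431 Fx 1.4 Fy 5.9 Fz 7.2 Ftan 9.29 Frad 0.3 w 15.8
```

Call:
move_arm:
  steps:
    - [[0, 0.0021, 0.0024], [0, 0, 0]]
    - [[0, 0.0021, 0.0024], [0, 0, 0]]

```text
time_s: 42.65
position: [564.0, 337.9, 35.7]
tool_rot: [[0.996, -0.085, 0.003], [-0.085, -0.996, 0.005], [0.003, -0.005, -1.0]]
wrist_force: [2.0, 5.6, 8.2]
width: 16.1
```

```bash
python3 -c "
from h import *
lev()"
```

```text
t 42.65 y 169.8 z 54.7 r 67.3 phi -0.739 theta 1.524 Fx 1.5 Fy 5.7 Fz 8.2 Ftan 9.88 Frad -1.3 w 16.1
```

Call:
move_arm:
  steps:
    - [[0, 0.0021, 0.0024], [0, 0, 0]]
    - [[0, 0.0021, 0.0024], [0, 0, 0]]

```text
time_s: 42.85
position: [563.7, 333.8, 31.0]
tool_rot: [[0.996, -0.084, 0.003], [-0.084, -0.996, 0.005], [0.003, -0.005, -1.0]]
wrist_force: [1.8, 5.0, 8.1]
width: 15.6
```

```bash
python3 -c "
from h import *
lev()"
```

```text
t 42.85 y 165.7 z 50.0 r 67.7 phi -0.830 theta 1.615 Fx 1.3 Fy 5.1 Fz 8.1 Ftan 9.26 Frad -2.5 w 15.6
```

```bash
python3 - <<'E'
from h import *
t=read_camera("side");crop("side","s15c",170,250,320,385,5,t)
E
```

```text
(no output)
```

View pics/s15c.png

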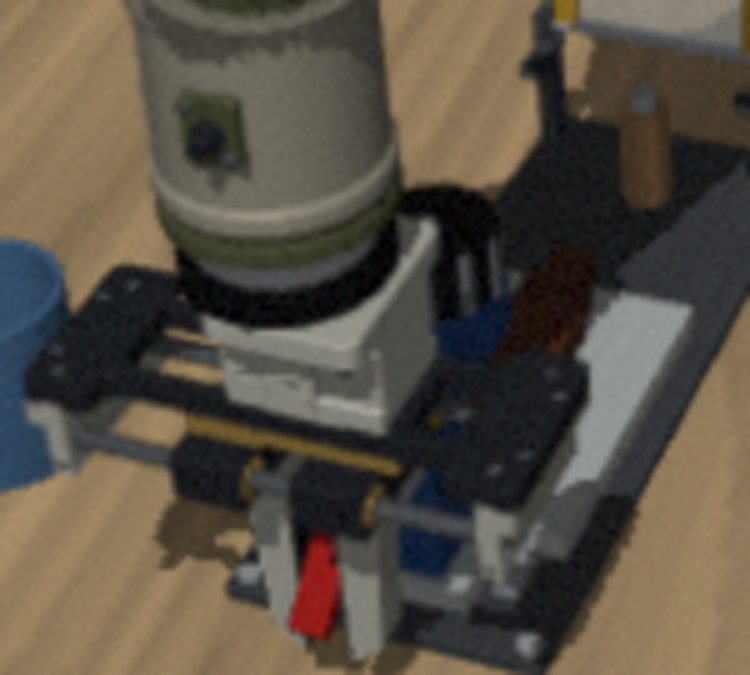

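```bash
python3 - <<'E'
from h import *
im=read_camera("side")
S=[]
for ph,c in((-0.715,(0,255,255)),(-0.55,(0,255,0)),(-.85,(255,0,255))):
    n=np.array([np.sin(-ph),np.cos(ph)])
    for x in(-8,8):
        S.append((np.array([jig(x,120+r*np.cos(ph)+4.5*n[0],80+r*np.sin(ph)+4.5*n[1]) for r in(20,85)]),c))
    S.append((np.array([jig(x,120+85*np.cos(ph)+4.5*n[0],80+85*np.sin(ph)+4.5*n[1]) for x in(-8,8)]),c))
draw("side",im,200,320,270,385,11,"lvclose",S)
E
```

```text
(no output)
```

View pics/lvclose.png

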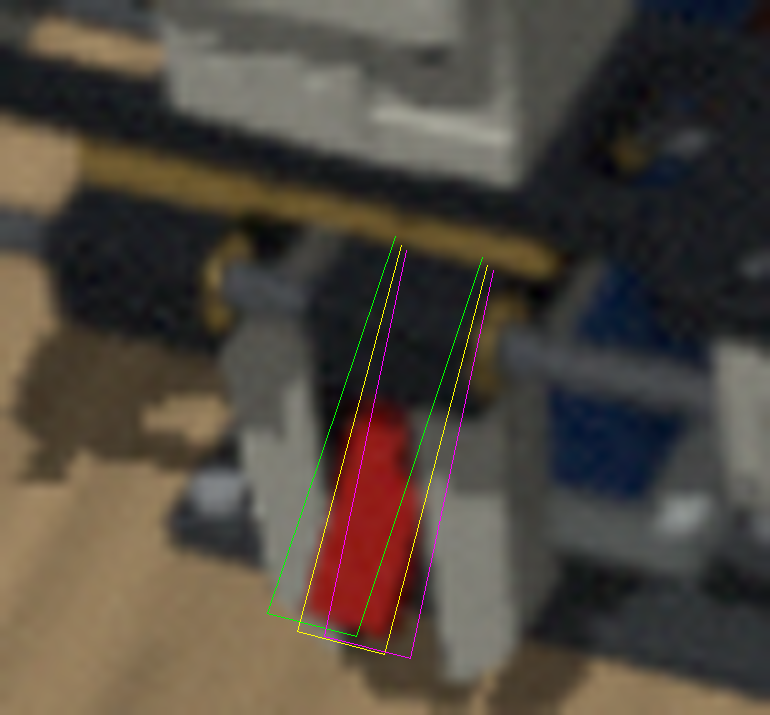

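Call:
move_arm:
  steps:
    - [[0, 0, 0], [0, 0, 0]]
    - [[0, 0, 0], [0, 0, 0]]
    - [[0, 0, 0], [0, 0, 0]]
  newtons: 45

```text
time_s: 43.25
position: [563.6, 333.6, 30.7]
tool_rot: [[0.996, -0.084, 0.003], [-0.085, -0.996, 0.005], [0.003, -0.005, -1.0]]
wrist_force: [2.5, 6.3, 3.8]
width: 15.7
```

```bash
python3 -c "
from h import *
lev()"
```

```text
t 43.25 y 165.5 z 49.7 r 67.8 phi -0.836 theta 1.621 Fx 2.0 Fy 6.5 Fz 3.8 Ftan 7.37 Frad 1.5 w 15.7
```

Call:
move_arm:
  steps:
    - [[0, 0.001, 0.0015], [0, 0, 0]]
    - [[0, 0.001, 0.0015], [0, 0, 0]]

```text
time_s: 43.45
position: [563.8, 332.5, 29.1]
tool_rot: [[0.996, -0.084, 0.004], [-0.084, -0.996, 0.006], [0.004, -0.006, -1.0]]
wrist_force: [-3.5, 6.8, 28.3]
width: 15.5
```

```bash
python3 -c "
from h import *
lev()"
```

```text
t 43.45 y 164.4 z 48.1 r 68.3 phi -0.864 theta 1.649 Fx -4.1 Fy 6.4 Fz 28.3 Ftan 23.28 Frad -17.4 w 15.5
```

Call:
move_arm:
  steps:
    - [[0, -0.0003, -0.002], [0, 0, 0]]
    - [[0, 0, 0], [0, 0, 0]]
  newtons: 15

```text
time_s: 43.65
position: [563.4, 331.7, 29.2]
tool_rot: [[0.996, -0.085, 0.003], [-0.085, -0.996, 0.004], [0.002, -0.005, -1.0]]
wrist_force: [3.2, 7.1, -1.5]
width: 16.0
```

```bash
python3 -c "
from h import *
lev()"
```

```text
t 43.65 y 163.6 z 48.2 r 67.7 phi -0.872 theta 1.657 Fx 2.6 Fy 7.3 Fz -1.5 Ftan 4.66 Frad 5.9 w 16.0
```

Force relieved; open and back away upward.

Call:
move_arm:
  steps:
    - [[0, 0, 0], [0, 0, 0]]
    - [[0, 0, 0], [0, 0, 0]]
    - [[0, 0, 0], [0, 0, 0]]
    - [[0, 0, 0], [0, 0, 0]]
    - [[0, 0, 0], [0, 0, 0]]
  grip: -0.5

```text
time_s: 44.15
position: [562.3, 327.8, 28.7]
tool_rot: [[0.996, -0.087, -0.0], [-0.087, -0.996, -0.0], [-0.0, 0.0, -1.0]]
wrist_force: [0.1, -0.4, 0.3]
width: 51.1
```

Call:
move_arm:
  steps:
    - [[0, 0, -0.02], [0, 0, 0]]
    - [[0, 0, -0.04], [0, 0, 0]]
    - [[0, 0, -0.05], [0, 0, 0]]
    - [[0, 0, -0.05], [0, 0, 0]]
    - [[0, 0, -0.05], [0, 0, 0]]
    - [[0, 0, -0.02], [0, 0, 0]]
    - [[-0.03, 0, 0], [0, 0, 0]]
    - [[-0.05, 0.01, 0], [0, 0, 0]]
    - [[-0.05, 0.02, 0], [0, 0, 0]]
    - [[0, 0, 0], [0, 0, 0]]

```text
time_s: 45.15
position: [428.8, 308.3, 258.6]
tool_rot: [[0.997, -0.083, -0.004], [-0.083, -0.997, -0.002], [-0.004, 0.003, -1.0]]
wrist_force: [1.4, 0.2, 0.5]
width: 69.5
```

```bash
python3 - <<'E'
from h import *
st()
im=read_camera("side"); cv2.imwrite("pics/side16.png",im)
S=[]
for ph,c in((-0.715,(0,255,255)),):
    n=np.array([np.sin(-ph),np.cos(ph)])
    for x in(-8,8):
        S.append((np.array([jig(x,120+r*np.cos(ph)+4.5*n[0],80+r*np.sin(ph)+4.5*n[1]) for r in(20,85)]),c))
draw("side",im,200,270,320,390,6,"s16",S)
t=read_camera("top");cv2.imwrite("pics/top16.png",t);crop("top","t16c",160,190,320,290,5,t)
E
```

```text
45.15 [428.847 308.283 258.61 ] F [1.437 0.192 0.471] w 69.5
```

View pics/s16.png

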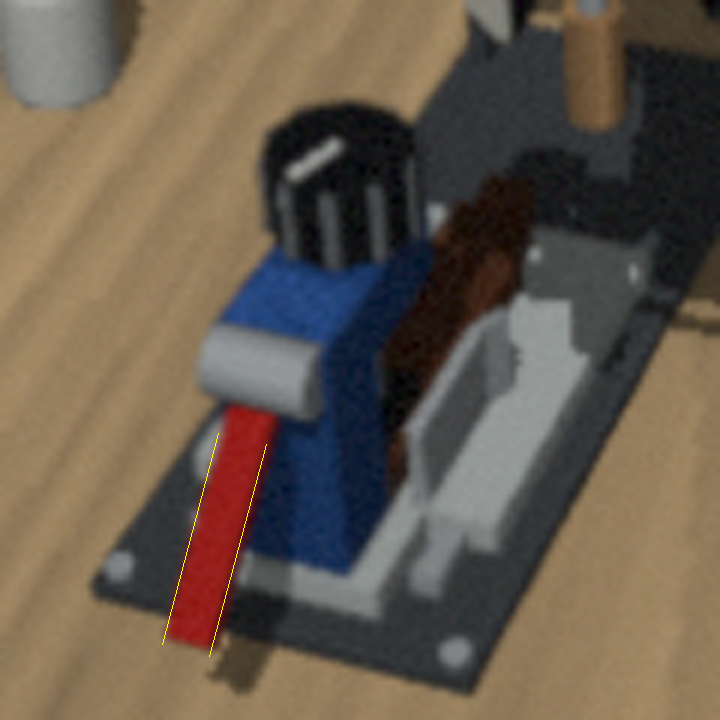

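View pics/t16c.png

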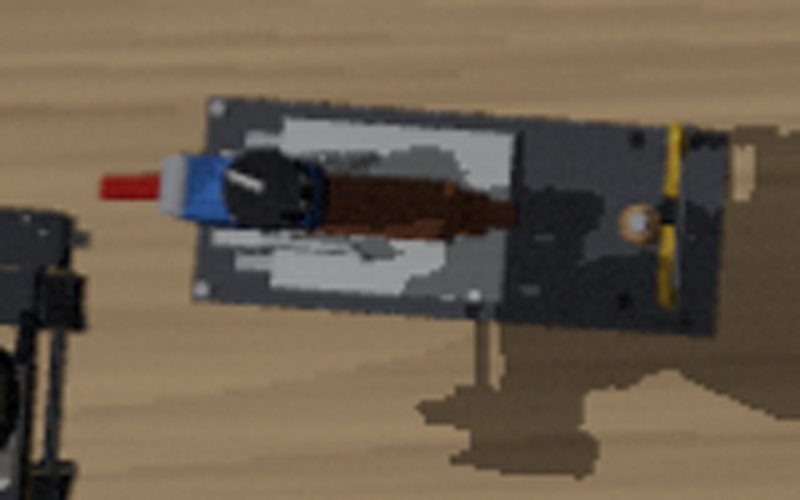

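```bash
python3 - <<'E'
from h import *
plan((546.8,147,255),-5.15)
E
```

```text
shift(tool) mm [125.8 153.3   4.4] turn deg [-0.03 -0.03  0.24] | shift in TARGET tool axes [126.5 152.7   4.4] | t 45.25 pos [434.6 310.5 259.4] F [0.  0.5 0.3] w 70.1
```

Call:
move_arm:
  steps:
    - [[0.012, 0.015, 0], [0, 0, 0.2]]
    - [[0.025, 0.03, 0], [0, 0, 0]]
    - [[0.03, 0.036, 0], [0, 0, 0]]
    - [[0.03, 0.036, 0], [0, 0, 0]]
    - [[0.02, 0.025, 0], [0, 0, 0]]
    - [[0.008, 0.01, 0.02], [0, 0, 0]]
    - [[0, 0, 0.04], [0, 0, 0]]
    - [[0, 0, 0.05], [0, 0, 0]]
    - [[0, 0, 0.045], [0, 0, 0]]
    - [[0, 0, 0], [0, 0, 0]]
    - [[0, 0, 0], [0, 0, 0]]
  grip: -0.6

```text
time_s: 46.35
position: [546.8, 147.7, 103.7]
tool_rot: [[0.996, -0.091, -0.001], [-0.091, -0.996, -0.001], [-0.001, 0.001, -1.0]]
wrist_force: [1.1, 0.3, 1.5]
width: 74.3
```

```bash
python3 - <<'E'
from h import *
plan((546.8,147,23),-5.15)
im=read_camera("side");crop("side","s17",200,240,350,385,5,im)
E
```

```text
shift(tool) mm [ 0.1  0.6 80.7] turn deg [ 0.05  0.07 -0.05] | shift in TARGET tool axes [ 0.   0.7 80.7] | t 46.35 pos [546.8 147.7 103.7] F [1.1 0.3 1.5] w 74.3
```

View pics/s17.png

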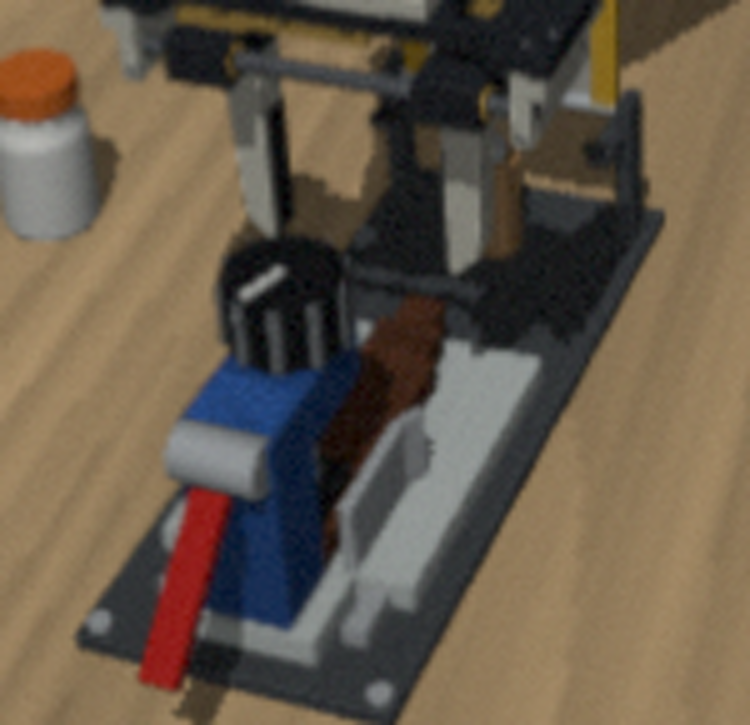

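Call:
move_arm:
  steps:
    - [[0, 0, 0.02], [0, 0, 0]]
    - [[0, 0, 0.025], [0, 0, 0]]
    - [[0, 0, 0.02], [0, 0, 0]]
    - [[0, 0, 0.01], [0, 0, 0]]
    - [[0, 0, 0.004], [0, 0, 0]]
    - [[0, 0, 0], [0, 0, 0]]
    - [[0, 0, 0], [0, 0, 0]]
    - [[0, 0, 0], [0, 0, 0]]

```text
time_s: 47.2
position: [546.6, 148.2, 25.8]
tool_rot: [[0.996, -0.09, 0.001], [-0.09, -0.996, 0.0], [0.001, -0.001, -1.0]]
wrist_force: [-0.2, 0.1, 0.4]
width: 74.5
```

Call:
move_arm:
  steps:
    - [[0, 0, 0], [0, 0, 0]]
    - [[0, 0, 0], [0, 0, 0]]
    - [[0, 0, 0], [0, 0, 0]]
    - [[0, 0, 0], [0, 0, 0]]
    - [[0, 0, 0], [0, 0, 0]]
    - [[0, 0, 0], [0, 0, 0]]
  grip: 1
  newtons: 35

```text
time_s: 47.8
position: [546.4, 147.9, 24.8]
tool_rot: [[0.996, -0.09, 0.001], [-0.09, -0.996, -0.0], [0.001, -0.0, -1.0]]
wrist_force: [1.9, -0.4, -1.1]
width: 39.7
```

```bash
python3 - <<'E'
from h import *
plan((546.8,147,24),-5.15)
im=read_camera("side");cv2.imwrite("pics/tug0.png",im);crop("side","s18",200,240,350,385,5,im)
E
```

```text
shift(tool) mm [0.5 0.9 0.8] turn deg [-0.   -0.03 -0.02] | shift in TARGET tool axes [0.5 0.9 0.8] | t 47.8 pos [546.4 147.9  24.8] F [ 1.9 -0.4 -1.1] w 39.7
```

View pics/s18.png

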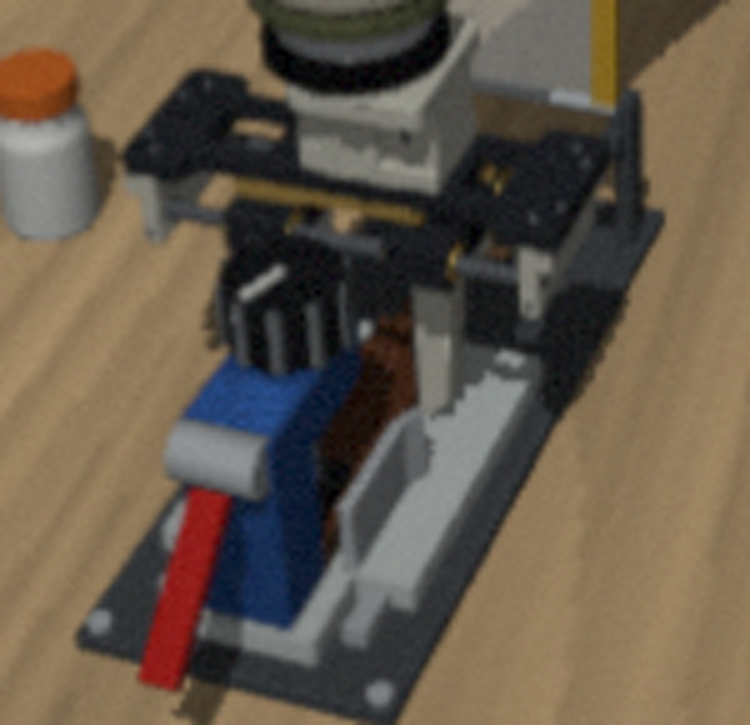

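Now tug towards the drum (tool +y) in small steps.

Call:
move_arm:
  steps:
    - [[0, 0.001, 0], [0, 0, 0]]
    - [[0, 0.001, 0], [0, 0, 0]]
    - [[0, 0.001, 0], [0, 0, 0]]
    - [[0, 0, 0], [0, 0, 0]]

```text
time_s: 48.25
position: [546.3, 146.9, 24.8]
tool_rot: [[0.996, -0.089, 0.001], [-0.089, -0.996, 0.002], [0.001, -0.002, -1.0]]
wrist_force: [1.8, 7.2, -4.3]
width: 39.9
```

Call:
move_arm:
  steps:
    - [[0, 0.001, 0], [0, 0, 0]]
    - [[0, 0.001, 0], [0, 0, 0]]
    - [[0, 0, 0], [0, 0, 0]]

```text
time_s: 48.55
position: [546.2, 145.3, 24.8]
tool_rot: [[0.996, -0.088, 0.001], [-0.088, -0.996, 0.003], [0.001, -0.003, -1.0]]
wrist_force: [1.7, 7.5, -4.4]
width: 39.9
```

Call:
move_arm:
  steps:
    - [[0, 0.001, 0], [0, 0, 0]]
    - [[0, 0.001, 0], [0, 0, 0]]
    - [[0, 0, 0], [0, 0, 0]]

```text
time_s: 48.85
position: [546.1, 143.7, 24.8]
tool_rot: [[0.996, -0.088, 0.002], [-0.088, -0.996, 0.003], [0.001, -0.003, -1.0]]
wrist_force: [2.1, 9.0, -4.0]
width: 39.6
```

Call:
move_arm:
  steps:
    - [[0, 0.001, 0], [0, 0, 0]]
    - [[0, 0.0005, 0], [0, 0, 0]]
    - [[0, 0, 0], [0, 0, 0]]
    - [[0, 0, 0], [0, 0, 0]]
    - [[0, 0, 0], [0, 0, 0]]
    - [[0, 0, 0], [0, 0, 0]]

```text
time_s: 49.45
position: [546.0, 142.8, 24.8]
tool_rot: [[0.996, -0.088, 0.002], [-0.088, -0.996, 0.003], [0.001, -0.004, -1.0]]
wrist_force: [2.1, 9.7, -4.6]
width: 39.5
```

```bash
python3 - <<'E'
from h import *
st();im=read_camera("side");cv2.imwrite("pics/tug1.png",im);crop("side","s19",200,240,350,385,5,im)
st()
E
```

```text
49.45 [545.96  142.775  24.805] F [ 2.06   9.725 -4.592] w 39.5
49.5 [545.973 142.804  24.81 ] F [ 1.315  9.42  -3.495] w 39.8
```

View pics/s19.png

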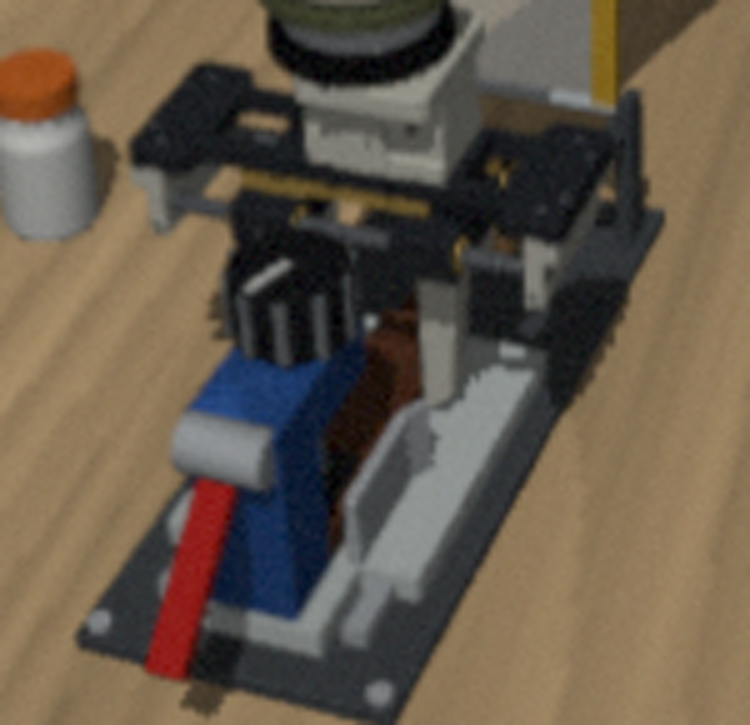

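Call:
move_arm:
  steps:
    - [[0, -0.0015, 0], [0, 0, 0]]
    - [[0, -0.0015, 0], [0, 0, 0]]
    - [[0, -0.0015, 0], [0, 0, 0]]
    - [[0, -0.0015, 0], [0, 0, 0]]
    - [[0, -0.0012, 0], [0, 0, 0]]
    - [[0, -0.0006, 0], [0, 0, 0]]
    - [[0, -0.0003, 0], [0, 0, 0]]
    - [[0, 0, 0], [0, 0, 0]]
    - [[0, 0, 0], [0, 0, 0]]

```text
time_s: 50.4
position: [546.4, 147.9, 24.8]
tool_rot: [[0.996, -0.09, 0.001], [-0.09, -0.996, 0.0], [0.001, -0.0, -1.0]]
wrist_force: [3.3, 4.6, -3.1]
width: 39.8
```

Call:
move_arm:
  steps:
    - [[0, 0, 0], [0, 0, 0]]
    - [[0, 0, 0], [0, 0, 0]]
    - [[0, 0, 0], [0, 0, 0]]
    - [[0, 0, 0], [0, 0, 0]]
    - [[0, 0, 0], [0, 0, 0]]
  grip: -0.6

```text
time_s: 50.9
position: [545.7, 147.4, 24.8]
tool_rot: [[0.996, -0.09, -0.0], [-0.09, -0.996, -0.0], [-0.0, 0.0, -1.0]]
wrist_force: [0.5, 0.4, 0.2]
width: 72.9
```

Call:
move_arm:
  steps:
    - [[0, 0, -0.01], [0, 0, 0]]
    - [[0, 0, -0.03], [0, 0, 0]]
    - [[0, 0, -0.05], [0, 0, 0]]
    - [[0, 0, -0.05], [0, 0, 0]]
    - [[0, 0, -0.05], [0, 0, 0]]
    - [[0, 0, -0.04], [0, 0, 0]]
    - [[-0.04, 0, 0], [0, 0, 0]]
    - [[-0.05, 0, 0], [0, 0, 0]]
    - [[-0.04, 0, 0], [0, 0, 0]]
    - [[0, 0, 0], [0, 0, 0]]
    - [[0, 0, 0], [0, 0, 0]]

```text
time_s: 52.0
position: [416.2, 159.5, 255.9]
tool_rot: [[0.996, -0.089, 0.002], [-0.089, -0.996, 0.001], [0.001, -0.001, -1.0]]
wrist_force: [1.4, -0.3, 0.3]
width: 74.2
```

```bash
python3 - <<'E'
from h import *
st()
im=read_camera("side"); cv2.imwrite("pics/side20.png",im);crop("side","s20",200,180,360,380,3.9,im)
t=read_camera("top");cv2.imwrite("pics/top20.png",t);crop("top","t20c",180,190,320,290,5.5,t)
E
```

```text
52.0 [416.221 159.451 255.854] F [ 1.409 -0.35   0.321] w 74.2
```

View pics/s20.png

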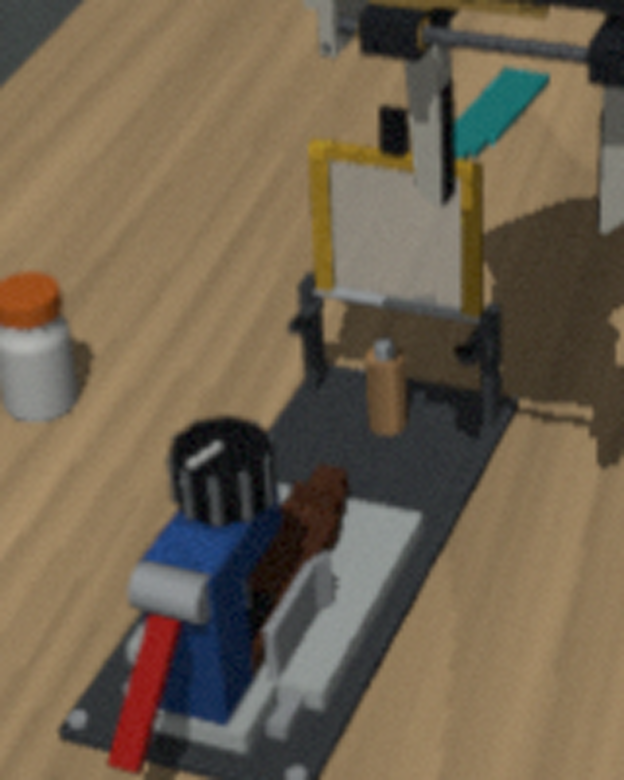

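View pics/t20c.png

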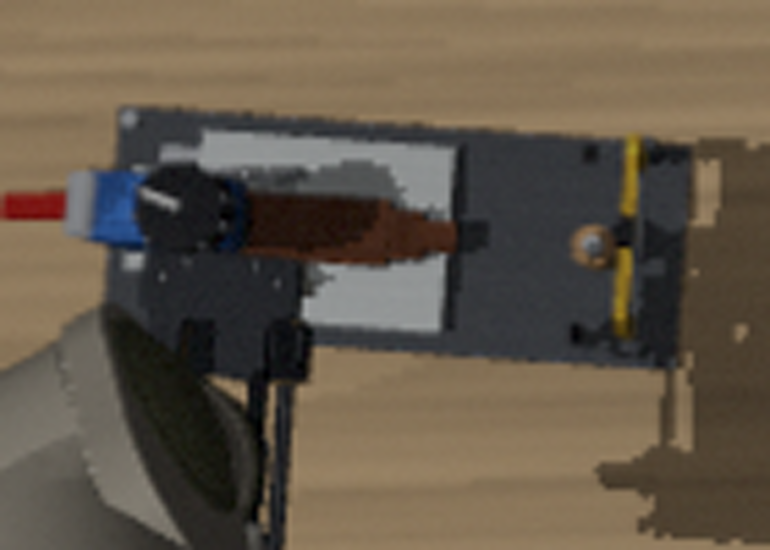

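```bash
python3 - <<'E'
from h import *
T=tri([(300.3,212.9)],[(292.6,231.7)]);print(T)
p=T[0][:3];print((p-HOME)@JX,(p-HOME)@JY,p[2]-20)
im=cv2.imread("pics/side20.png");t=cv2.imread("pics/top20.png")
S=[]
for th,c in((1.6,(0,255,0)),(1.7,(0,255,255))):
    for x in(-8,8): S.append((np.array([jig(x,-185+r*np.cos(th),59+r*np.sin(th)) for r in(100,130)]),c))
    S.append((np.array([jig(x,-185+100*np.cos(th),59+100*np.sin(th)) for x in(-53,53)]),c))
draw("side",im,260,190,340,270,8,"g_s",S);draw("top",t,270,200,320,262,9,"g_t",S)
E
```

```text
[[529.18828104 -16.54266706 195.50553486   1.94413372]]
-2.795950886081138 -186.34589898881848 175.50553486118633
```

View pics/g_s.png

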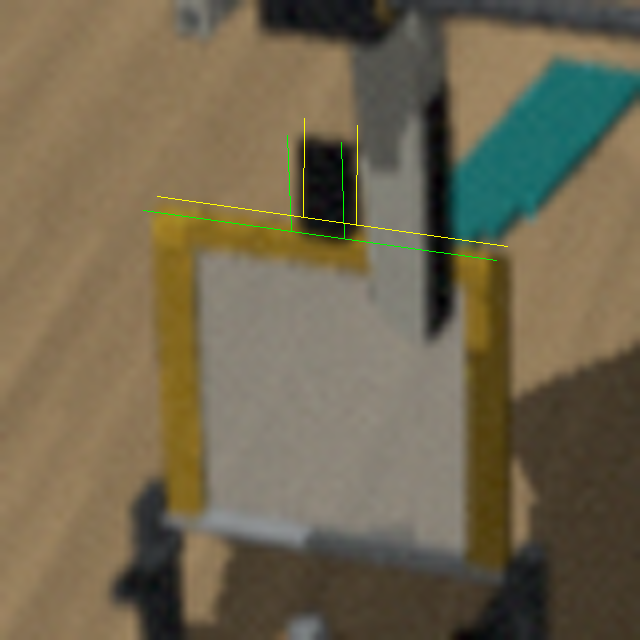

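View pics/g_t.png

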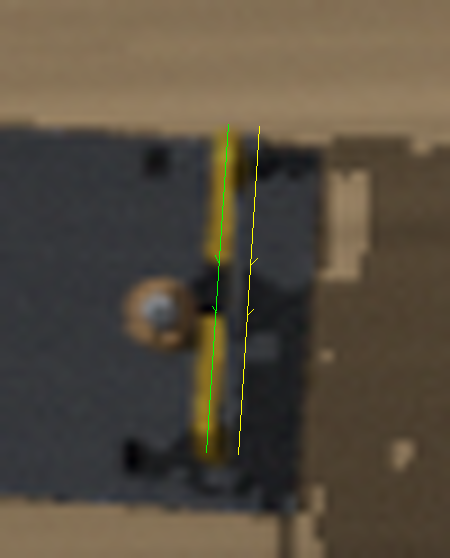

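```bash
python3 - <<'E'
from h import *
P=jig(-1.5,-186.4,0); print(P); plan((P[0],P[1],250),-5.15)
E
```

```text
[530.47414402 -16.71287873  20.        ]
shift(tool) mm [128.3 165.2   5.5] turn deg [-0.04 -0.08 -0.04] | shift in TARGET tool axes [128.2 165.3   5.4] | t 52.1 pos [417.6 159.4 255.4] F [ 0.6 -0.1 -0.3] w 74.3
```

Call:
move_arm:
  steps:
    - [[0.012, 0.016, 0], [0, 0, 0]]
    - [[0.025, 0.032, 0], [0, 0, 0]]
    - [[0.03, 0.038, 0], [0, 0, 0]]
    - [[0.03, 0.038, 0], [0, 0, 0]]
    - [[0.02, 0.026, 0], [0, 0, 0]]
    - [[0.0093, 0.012, 0.002], [0, 0, 0]]
    - [[0.002, 0.003, 0.003], [0, 0, 0]]
    - [[0, 0, 0], [0, 0, 0]]
    - [[0, 0, 0], [0, 0, 0]]
    - [[0, 0, 0], [0, 0, 0]]
  grip: -0.5
  newtons: 12

```text
time_s: 53.1
position: [529.0, -15.1, 249.9]
tool_rot: [[0.996, -0.088, -0.0], [-0.088, -0.996, 0.0], [-0.0, -0.0, -1.0]]
wrist_force: [0.6, -0.8, -1.1]
width: 69.1
```

```bash
python3 - <<'E'
from h import *
P=jig(-1.5,-186.4,0); plan((P[0],P[1],185),-5.15)
im=read_camera("side");crop("side","s21",240,130,360,270,5,im)
E
```

```text
shift(tool) mm [ 1.7  1.5 64.9] turn deg [-0.03  0.02  0.11] | shift in TARGET tool axes [ 1.7  1.5 64.9] | t 53.1 pos [529.  -15.1 249.9] F [ 0.6 -0.8 -1.1] w 69.1
```

View pics/s21.png

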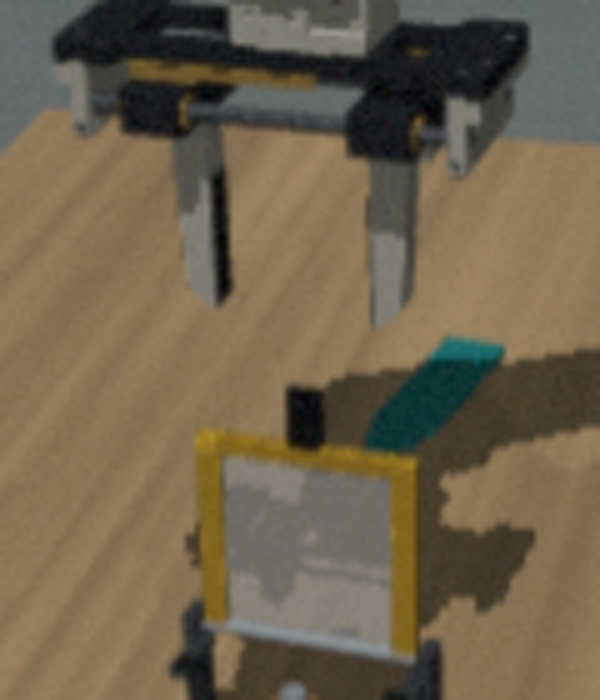

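Descend to TCP z ≈ 187.

Call:
move_arm:
  steps:
    - [[0.0017, 0.001, 0.012], [0, 0, 0]]
    - [[0, 0, 0.02], [0, 0, 0]]
    - [[0, 0, 0.016], [0, 0, 0]]
    - [[0, 0, 0.01], [0, 0, 0]]
    - [[0, 0, 0.005], [0, 0, 0]]
    - [[0, 0, 0], [0, 0, 0]]
    - [[0, 0, 0], [0, 0, 0]]

```text
time_s: 53.85
position: [531.3, -17.7, 187.1]
tool_rot: [[0.996, -0.09, 0.0], [-0.09, -0.996, -0.0], [0.0, -0.0, -1.0]]
wrist_force: [0.4, -0.4, 0.2]
width: 69.9
```

```bash
python3 - <<'E'
from h import *
P=jig(-1.5,-186.4,0); plan((P[0],P[1],185),-5.15)
im=read_camera("side");crop("side","s22",240,150,360,290,5,im)
im=read_camera("top");crop("top","t22",250,180,350,270,7,im)
E
```

```text
shift(tool) mm [-0.9 -0.9  2.1] turn deg [-0.   -0.03 -0.01] | shift in TARGET tool axes [-0.9 -0.9  2.1] | t 53.85 pos [531.3 -17.7 187.1] F [ 0.4 -0.4  0.2] w 69.9
```

View pics/s22.png

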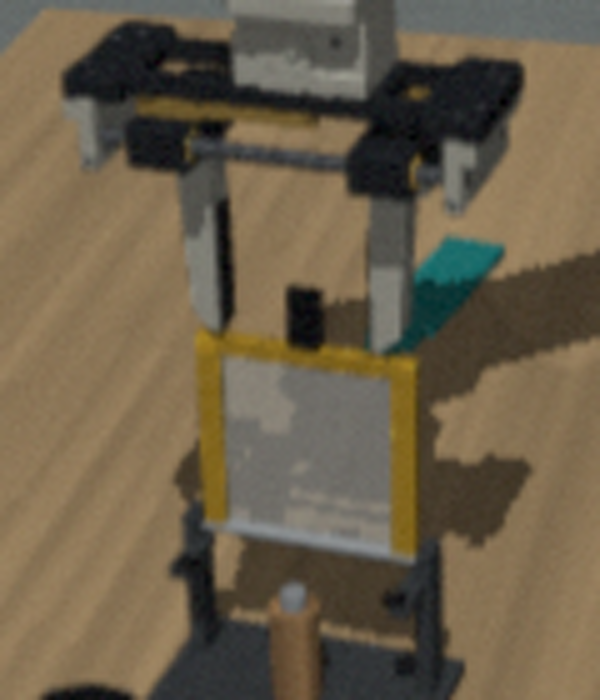

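Call:
move_arm:
  steps:
    - [[0, 0, 0.0005], [0, 0, 0]]
    - [[0, 0, 0], [0, 0, 0]]
    - [[0, 0, 0], [0, 0, 0]]
    - [[0, 0, 0], [0, 0, 0]]
    - [[0, 0, 0], [0, 0, 0]]
    - [[0, 0, 0], [0, 0, 0]]
    - [[0, 0, 0], [0, 0, 0]]
    - [[0, 0, 0], [0, 0, 0]]
    - [[0, 0, 0], [0, 0, 0]]
  grip: 1
  newtons: 20

```text
time_s: 54.85
position: [529.5, -17.6, 186.1]
tool_rot: [[0.996, -0.09, -0.003], [-0.09, -0.996, 0.0], [-0.003, 0.0, -1.0]]
wrist_force: [-6.2, 0.3, 3.9]
width: 15.4
```

```bash
cat >> h.py <<'E'
def gd():
    s=readout.sense(); p=s['position']; d=p-HOME; y=d@JY; z=p[2]+8; F=s['wrist_force']
    ry,rz=y+183,z-79; print(f"t {s['time_s']:.2f} x {d@JX:.1f} y {y:.1f} z {p[2]:.1f} r {np.hypot(ry,rz):.1f} th {np.arctan2(rz,ry):.3f} Fx {F@JX:.1f} Fy {F@JY:.1f} Fz {F[2]:.1f} w {s['width']:.1f}")
E
python3 -c "
from h import *
gd()
th=1.6;R=115
pts=[(R*np.cos(a),R*np.sin(a)) for a in np.r_[np.arange(1.6,-0.01,-0.1)]]
for a,(p,q) in zip(np.arange(1.5,-0.01,-.1),zip(pts,pts[1:])): print(round(a,2),round(q[0]-p[0],1),round(q[1]-p[1],1))
"
```

```text
t 54.85 x -2.4 y -187.4 z 186.1 r 115.2 th 1.609 Fx -6.2 Fy -0.2 Fz 3.9 w 15.4
1.5 11.5 -0.2
1.4 11.4 -1.4
1.3 11.2 -2.5
1.2 10.9 -3.6
1.1 10.5 -4.7
1.0 10.0 -5.7
0.9 9.4 -6.7
0.8 8.6 -7.6
0.7 7.8 -8.4
0.6 7.0 -9.2
0.5 6.0 -9.8
0.4 5.0 -10.4
0.3 3.9 -10.8
0.2 2.8 -11.1
0.1 1.7 -11.4
-0.0 0.6 -11.5
```

Call:
move_arm:
  steps:
    - [[-0.0015, -0.003, 0], [0, 0, 0]]
    - [[0, -0.004, 0], [0, 0, 0]]
    - [[0, -0.0045, 0.0002], [0, 0, 0]]
    - [[0, -0.0057, 0.0006], [0, 0, 0]]
    - [[0, -0.0057, 0.0008], [0, 0, 0]]

```text
time_s: 55.35
position: [531.7, 5.8, 184.7]
tool_rot: [[0.996, -0.09, 0.0], [-0.09, -0.996, 0.0], [0.0, -0.0, -1.0]]
wrist_force: [-1.7, -3.0, 1.6]
width: 15.6
```

```bash
python3 -c "
from h import *
gd()"
```

```text
t 55.35 x -2.3 y -163.9 z 184.7 r 115.3 th 1.404 Fx -1.4 Fy -3.1 Fz 1.6 w 15.6
```

Call:
move_arm:
  steps:
    - [[0, -0.0056, 0.0012], [0, 0, 0]]
    - [[0, -0.0056, 0.0013], [0, 0, 0]]
    - [[0, -0.0055, 0.0018], [0, 0, 0]]
    - [[0, -0.0054, 0.0018], [0, 0, 0]]
    - [[0, -0.0053, 0.0023], [0, 0, 0]]
    - [[0, -0.0052, 0.0024], [0, 0, 0]]
    - [[0, -0.005, 0.0028], [0, 0, 0]]
    - [[0, -0.005, 0.0029], [0, 0, 0]]

```text
time_s: 56.15
position: [535.9, 49.1, 168.4]
tool_rot: [[0.996, -0.089, 0.001], [-0.089, -0.996, 0.001], [0.001, -0.001, -1.0]]
wrist_force: [-0.7, 0.7, 5.5]
width: 15.9
```

```bash
python3 -c "
from h import *
gd()
im=read_camera('side');crop('side','s23',220,150,370,330,4,im)"
```

```text
t 56.15 x -2.0 y -120.3 z 168.4 r 115.8 th 0.999 Fx -0.7 Fy 0.7 Fz 5.5 w 15.9
```

View pics/s23.png

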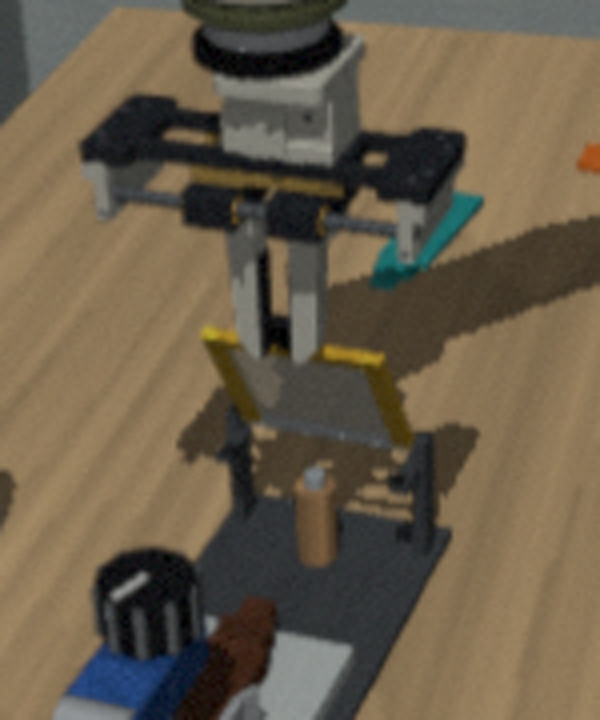

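Call:
move_arm:
  steps:
    - [[0, -0.0046, 0.0033], [0, 0, 0]]
    - [[0, -0.0046, 0.0034], [0, 0, 0]]
    - [[0, -0.0043, 0.0038], [0, 0, 0]]
    - [[0, -0.0043, 0.0038], [0, 0, 0]]
    - [[0, -0.0039, 0.0042], [0, 0, 0]]
    - [[0, -0.0039, 0.0042], [0, 0, 0]]
    - [[0, -0.0035, 0.0046], [0, 0, 0]]
    - [[0, -0.0035, 0.0046], [0, 0, 0]]
    - [[0, -0.003, 0.0049], [0, 0, 0]]
    - [[0, -0.003, 0.0049], [0, 0, 0]]

```text
time_s: 57.2
position: [539.8, 88.3, 126.7]
tool_rot: [[0.996, -0.089, 0.002], [-0.089, -0.996, 0.002], [0.002, -0.002, -1.0]]
wrist_force: [-0.1, 4.0, 5.5]
width: 15.7
```

```bash
python3 -c "
from h import *
gd()"
```

```text
t 57.20 x -1.7 y -80.9 z 126.7 r 116.3 th 0.499 Fx -0.5 Fy 3.9 Fz 5.5 w 15.7
```

Call:
move_arm:
  steps:
    - [[0, -0.0015, 0.0035], [0, 0, 0]]
    - [[0, -0.0016, 0.0035], [0, 0, 0]]
    - [[0, -0.0016, 0.0035], [0, 0, 0]]
    - [[0, -0.0012, 0.0036], [0, 0, 0]]
    - [[0, -0.0012, 0.0036], [0, 0, 0]]
    - [[0, -0.0012, 0.0036], [0, 0, 0]]
    - [[0, -0.0009, 0.0037], [0, 0, 0]]
    - [[0, -0.0009, 0.0037], [0, 0, 0]]
    - [[0, -0.0008, 0.0037], [0, 0, 0]]

```text
time_s: 58.1
position: [540.9, 99.5, 94.2]
tool_rot: [[0.996, -0.088, 0.002], [-0.088, -0.996, 0.002], [0.002, -0.003, -1.0]]
wrist_force: [-0.5, 6.9, 4.1]
width: 16.0
```

```bash
python3 -c "
from h import *
gd()
im=read_camera('side');crop('side','s24',220,170,370,340,4,im)"
```

```text
t 58.10 x -1.6 y -69.7 z 94.2 r 115.6 th 0.202 Fx -1.1 Fy 6.9 Fz 4.1 w 16.0
```

View pics/s24.png

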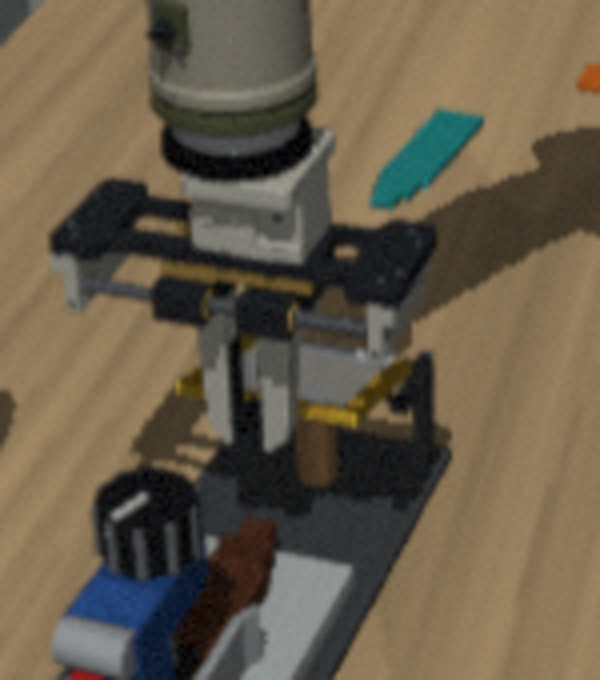

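Call:
move_arm:
  steps:
    - [[0, -0.0008, 0.002], [0, 0, 0]]
    - [[0, -0.0008, 0.002], [0, 0, 0]]
    - [[0, -0.0006, 0.002], [0, 0, 0]]
    - [[0, -0.0004, 0.002], [0, 0, 0]]
    - [[0, -0.0003, 0.002], [0, 0, 0]]
    - [[0, -0.0002, 0.002], [0, 0, 0]]
    - [[0, -0.0001, 0.002], [0, 0, 0]]

```text
time_s: 58.85
position: [541.1, 101.6, 80.1]
tool_rot: [[0.996, -0.089, 0.002], [-0.089, -0.996, 0.001], [0.002, -0.002, -1.0]]
wrist_force: [0.9, 6.4, 2.4]
width: 15.8
```

```bash
python3 -c "
from h import *
gd()"
```

```text
t 58.85 x -1.6 y -67.6 z 80.1 r 115.7 th 0.079 Fx 0.3 Fy 6.4 Fz 2.4 w 15.8
```

Call:
move_arm:
  steps:
    - [[0, -0.0006, 0.001], [0, 0, 0]]
    - [[0, -0.0005, 0.001], [0, 0, 0]]
    - [[0, 0, 0.001], [0, 0, 0]]
    - [[0, 0, 0.001], [0, 0, 0]]
    - [[0, 0, 0.001], [0, 0, 0]]
    - [[0, 0, 0.001], [0, 0, 0]]

```text
time_s: 59.45
position: [541.0, 102.0, 74.2]
tool_rot: [[0.996, -0.09, 0.001], [-0.09, -0.996, 0.001], [0.001, -0.001, -1.0]]
wrist_force: [2.5, 5.3, 1.5]
width: 15.5
```

```bash
python3 -c "
from h import *
gd()"
```

```text
t 59.45 x -1.6 y -67.2 z 74.2 r 115.8 th 0.028 Fx 2.0 Fy 5.5 Fz 1.5 w 15.5
```

Call:
move_arm:
  steps:
    - [[0, 0, 0.001], [0, 0, 0]]
    - [[0, 0, 0.001], [0, 0, 0]]
    - [[0, 0, 0], [0, 0, 0]]

```text
time_s: 59.75
position: [541.1, 102.0, 72.1]
tool_rot: [[0.996, -0.089, 0.001], [-0.089, -0.996, 0.001], [0.001, -0.001, -1.0]]
wrist_force: [1.6, 5.4, -0.1]
width: 15.7
```

```bash
python3 -c "
from h import *
gd()"
```

```text
t 59.75 x -1.6 y -67.2 z 72.1 r 115.8 th 0.010 Fx 1.1 Fy 5.6 Fz -0.1 w 15.7
```

```bash
python3 -c "
from h import *
im=read_camera('side');crop('side','s25',220,190,370,330,5,im)"
```

```text
(no output)
```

View pics/s25.png

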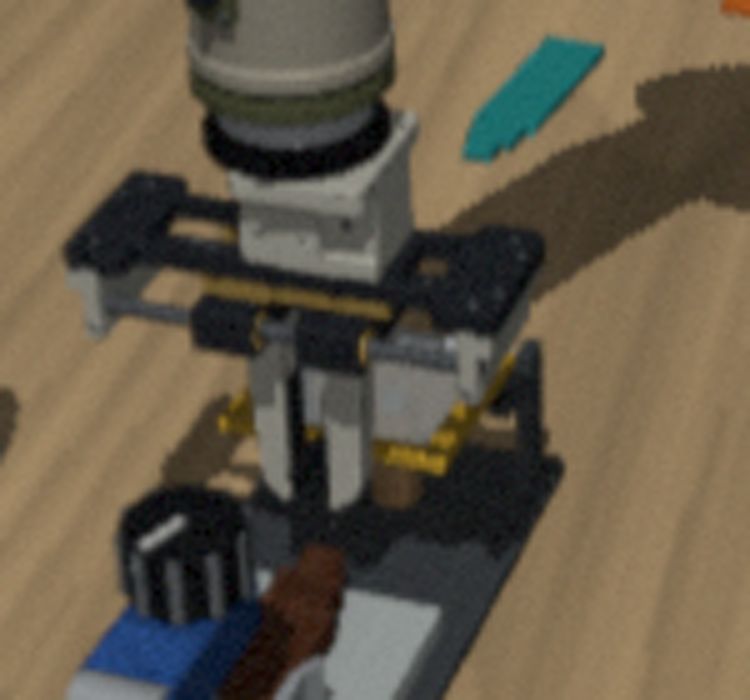

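Call:
move_arm:
  steps:
    - [[0, 0, 0.001], [0, 0, 0]]
    - [[0, 0, 0.001], [0, 0, 0]]
    - [[0, 0, 0], [0, 0, 0]]

```text
time_s: 60.1
position: [541.1, 102.1, 70.1]
tool_rot: [[0.996, -0.089, 0.002], [-0.089, -0.996, 0.001], [0.001, -0.001, -1.0]]
wrist_force: [3.2, 6.1, 0.3]
width: 15.4
```

```bash
python3 -c "
from h import *
gd()"
```

```text
t 60.10 x -1.6 y -67.2 z 70.1 r 115.9 th -0.008 Fx 2.6 Fy 6.4 Fz 0.3 w 15.4
```

Call:
move_arm:
  steps:
    - [[0, 0, 0.001], [0, 0, 0]]
    - [[0, 0, 0.001], [0, 0, 0]]
    - [[0, 0, 0], [0, 0, 0]]

```text
time_s: 60.4
position: [541.0, 102.1, 68.1]
tool_rot: [[0.996, -0.089, 0.001], [-0.089, -0.996, 0.001], [0.001, -0.001, -1.0]]
wrist_force: [2.9, 5.9, 0.3]
width: 15.5
```

```bash
python3 -c "
from h import *
gd()"
```

```text
t 60.40 x -1.6 y -67.2 z 68.1 r 115.9 th -0.025 Fx 2.3 Fy 6.1 Fz 0.3 w 15.5
```

Call:
move_arm:
  steps:
    - [[0, 0, 0.001], [0, 0, 0]]
    - [[0, 0, 0.001], [0, 0, 0]]
    - [[0, 0, 0], [0, 0, 0]]

```text
time_s: 60.7
position: [541.1, 102.0, 66.1]
tool_rot: [[0.996, -0.09, 0.001], [-0.09, -0.996, 0.001], [0.001, -0.001, -1.0]]
wrist_force: [2.6, 6.2, 0.3]
width: 15.8
```

```bash
python3 -c "
from h import *
gd()
im=read_camera('side');cv2.imwrite('pics/side26.png',im)
S=[]
for th,c in((0,(0,255,255)),(0.1,(0,255,0))):
    S.append((np.array([jig(x,-183+100*np.cos(th),59+100*np.sin(th)) for x in(-53,53)]),c))
    for x in(-53,53): S.append((np.array([jig(x,-183+r*np.cos(th),59+r*np.sin(th)) for r in(0,100)]),c))
draw('side',im,220,190,370,330,5,'g26',S)"
```

```text
t 60.70 x -1.6 y -67.2 z 66.1 r 115.9 th -0.042 Fx 2.0 Fy 6.4 Fz 0.3 w 15.8
```

View pics/g26.png

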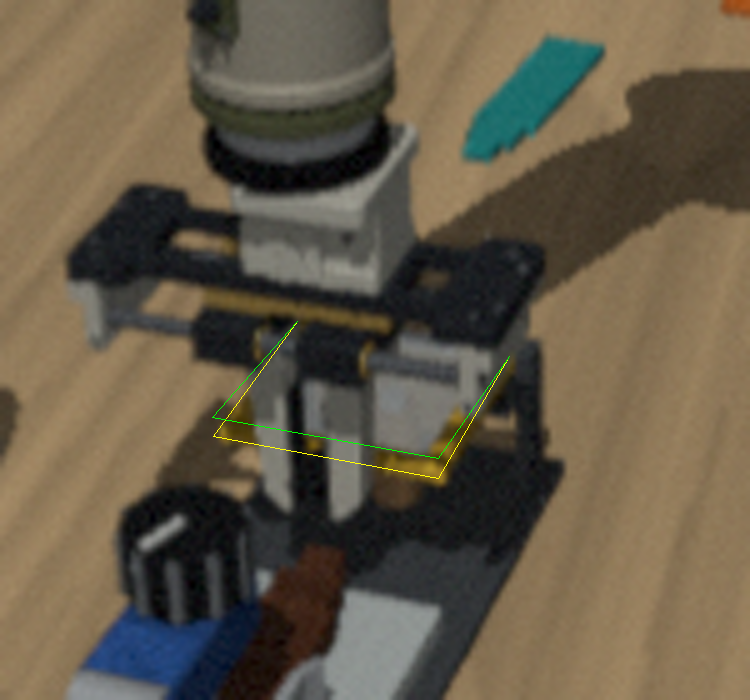

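Call:
move_arm:
  steps:
    - [[0, 0, 0], [0, 0, 0]]
    - [[0, 0, 0], [0, 0, 0]]
    - [[0, 0, 0], [0, 0, 0]]
    - [[0, 0, 0], [0, 0, 0]]
  grip: -0.4

```text
time_s: 61.15
position: [539.9, 100.7, 65.9]
tool_rot: [[0.996, -0.09, -0.001], [-0.09, -0.996, -0.001], [-0.001, 0.001, -1.0]]
wrist_force: [-0.1, -0.4, 0.1]
width: 43.0
```

```bash
python3 -c "
from h import *
gd()"
```

```text
t 61.15 x -2.6 y -68.6 z 65.9 r 114.5 th -0.044 Fx -0.1 Fy -0.4 Fz 0.1 w 43.0
```

Call:
move_arm:
  steps:
    - [[0, 0, -0.01], [0, 0, 0]]
    - [[0, 0, -0.02], [0, 0, 0]]
    - [[0, 0, -0.02], [0, 0, 0]]
    - [[0, 0, -0.01], [0, 0, 0]]
    - [[0, 0, 0], [0, 0, 0]]
    - [[0, 0, 0], [0, 0, 0]]

```text
time_s: 61.75
position: [540.2, 101.3, 126.1]
tool_rot: [[0.996, -0.09, 0.0], [-0.09, -0.996, 0.0], [0.0, -0.0, -1.0]]
wrist_force: [-0.4, -0.4, -0.1]
width: 65.0
```

Call:
move_arm:
  steps:
    - [[0, 0, 0], [0, 0, 0]]
    - [[0, 0, 0], [0, 0, 0]]
    - [[0, 0, 0], [0, 0, 0]]
    - [[0, 0, 0], [0, 0, 0]]
    - [[0, 0, 0], [0, 0, 0]]
    - [[0, 0, 0], [0, 0, 0]]
  grip: 1
  newtons: 20

```text
time_s: 62.35
position: [540.3, 101.2, 126.0]
tool_rot: [[0.996, -0.09, -0.0], [-0.09, -0.996, -0.0], [-0.0, 0.0, -1.0]]
wrist_force: [1.1, 0.8, -0.1]
width: 21.8
```

```bash
python3 -c "
from h import *
gd()
im=read_camera('side');cv2.imwrite('pics/side27.png',im)
S=[]
for th,c in((0,(0,255,255)),):
    S.append((np.array([jig(x,-183+100*np.cos(th),59+100*np.sin(th)) for x in(-53,53)]),c))
draw('side',im,220,190,370,330,5,'g27',S)"
```

```text
t 62.35 x -2.3 y -68.1 z 126.0 r 127.4 th 0.447 Fx 1.0 Fy 0.9 Fz -0.1 w 21.8
```

View pics/g27.png

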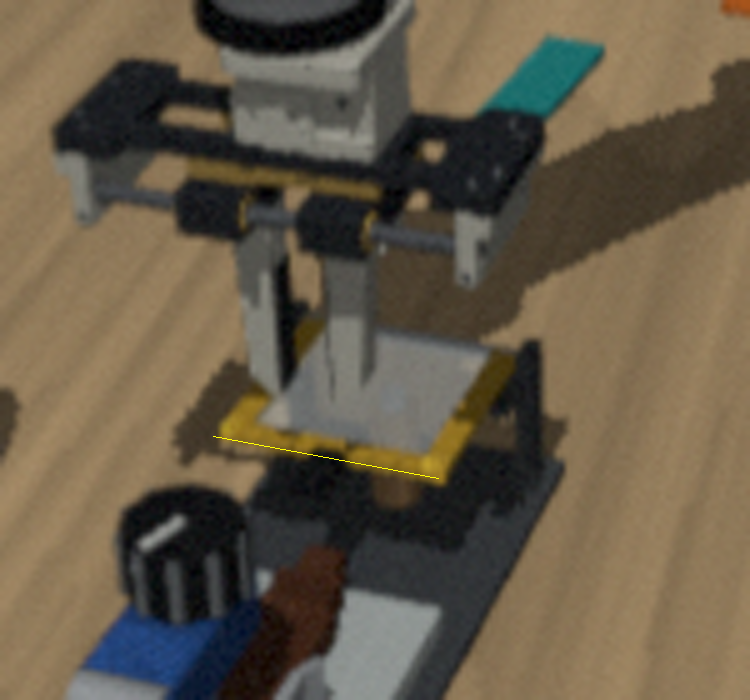

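Call:
move_arm:
  steps:
    - [[0, 0, 0.01], [0, 0, 0]]
    - [[0, 0, 0.012], [0, 0, 0]]
    - [[0, 0, 0.008], [0, 0, 0]]
    - [[0, 0, 0.005], [0, 0, 0]]
    - [[0, 0, 0.003], [0, 0, 0]]
    - [[0, 0, 0], [0, 0, 0]]
    - [[0, 0, 0], [0, 0, 0]]

```text
time_s: 63.1
position: [540.4, 101.2, 88.2]
tool_rot: [[0.996, -0.09, 0.0], [-0.09, -0.996, 0.0], [0.0, -0.0, -1.0]]
wrist_force: [0.1, -0.6, 0.2]
width: 0.5
```

Call:
move_arm:
  steps:
    - [[0, 0, 0.001], [0, 0, 0]]
    - [[0, 0, 0.001], [0, 0, 0]]
    - [[0, 0, 0.001], [0, 0, 0]]
    - [[0, 0, 0], [0, 0, 0]]

```text
time_s: 63.5
position: [540.4, 101.3, 85.1]
tool_rot: [[0.996, -0.09, 0.0], [-0.09, -0.996, 0.0], [0.0, -0.0, -1.0]]
wrist_force: [0.9, -0.0, 0.3]
width: 0.2
```

```bash
python3 -c "
from h import *
gd()"
```

```text
t 63.50 x -2.2 y -68.0 z 85.1 r 115.9 th 0.122 Fx 0.9 Fy 0.1 Fz 0.3 w 0.2
```

Call:
move_arm:
  steps:
    - [[0, 0, 0.001], [0, 0, 0]]
    - [[0, 0, 0.001], [0, 0, 0]]
    - [[0, 0, 0], [0, 0, 0]]

```text
time_s: 63.8
position: [540.4, 101.4, 83.3]
tool_rot: [[0.996, -0.09, 0.0], [-0.09, -0.996, 0.0], [0.0, -0.0, -1.0]]
wrist_force: [-0.4, 1.3, 3.2]
width: 0.6
```

Call:
move_arm:
  steps:
    - [[0, 0, 0.001], [0, 0, 0]]
    - [[0, 0, 0], [0, 0, 0]]

```text
time_s: 64.0
position: [540.5, 101.3, 83.1]
tool_rot: [[0.996, -0.09, 0.001], [-0.09, -0.996, 0.0], [0.001, -0.0, -1.0]]
wrist_force: [-2.8, 0.1, 14.0]
width: 0.5
```

Call:
move_arm:
  steps:
    - [[0, 0, 0.001], [0, 0, 0]]
    - [[0, 0, 0], [0, 0, 0]]

```text
time_s: 64.2
position: [540.5, 101.3, 82.9]
tool_rot: [[0.996, -0.09, 0.001], [-0.09, -0.996, 0.001], [0.001, -0.001, -1.0]]
wrist_force: [-4.7, -0.5, 25.5]
width: 0.5
```

Call:
move_arm:
  steps:
    - [[0, 0, -0.002], [0, 0, 0]]
    - [[0, 0, -0.01], [0, 0, 0]]
    - [[0, 0, -0.03], [0, 0, 0]]
    - [[0, 0, -0.05], [0, 0, 0]]
    - [[0, 0, -0.05], [0, 0, 0]]
    - [[0, 0, -0.03], [0, 0, 0]]
    - [[-0.04, 0, 0], [0, 0, 0]]
    - [[-0.05, 0, 0], [0, 0, 0]]
    - [[-0.04, 0.02, 0], [0, 0, 0]]
    - [[0, 0.045, 0], [0, 0, 0]]
    - [[0, 0.045, 0], [0, 0, 0]]
    - [[0, 0.045, 0], [0, 0, 0]]

```text
time_s: 65.4
position: [396.2, -42.7, 253.7]
tool_rot: [[0.996, -0.088, 0.001], [-0.088, -0.996, 0.0], [0.001, -0.0, -1.0]]
wrist_force: [0.6, 0.2, 0.5]
width: 0.2
```

Call:
move_arm:
  steps:
    - [[0, 0.045, 0], [0, 0, 0]]
    - [[0, 0.045, 0], [0, 0, 0]]
    - [[0, 0.03, 0], [0, 0, 0]]
    - [[0, 0, 0], [0, 0, 0]]
    - [[0, 0, 0], [0, 0, 0]]
    - [[0, 0, 0], [0, 0, 0]]

```text
time_s: 66.0
position: [386.1, -160.0, 253.2]
tool_rot: [[0.996, -0.089, -0.0], [-0.089, -0.996, 0.0], [-0.0, -0.0, -1.0]]
wrist_force: [0.2, -0.0, -0.6]
width: 0.7
```

```bash
python3 -c "
from h import *
st()
im=read_camera('side');cv2.imwrite('pics/side28.png',im)
t=read_camera('top');cv2.imwrite('pics/top28.png',t)
crop('side','s28',140,190,400,430,2.5,im)
crop('top','t28',160,140,320,320,3.3,t)
S=[]
for th,c in((0,(0,255,255)),(0.05,(0,255,0))):
    S.append((np.array([jig(x,-183+100*np.cos(th),59+100*np.sin(th)) for x in(-53,53)]),c))
draw('side',im,240,230,340,330,7,'g28',S)"
```

```text
66.0 [ 386.096 -160.011  253.159] F [ 0.191 -0.015 -0.603] w 0.7
```

View pics/s28.png

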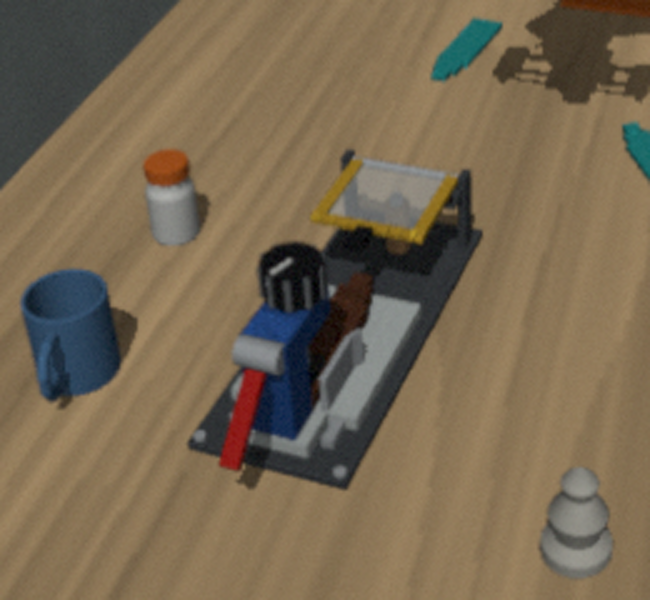

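View pics/t28.png

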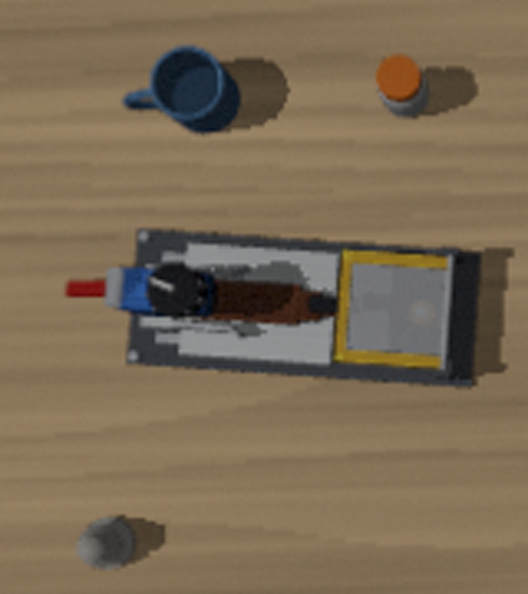

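View pics/g28.png

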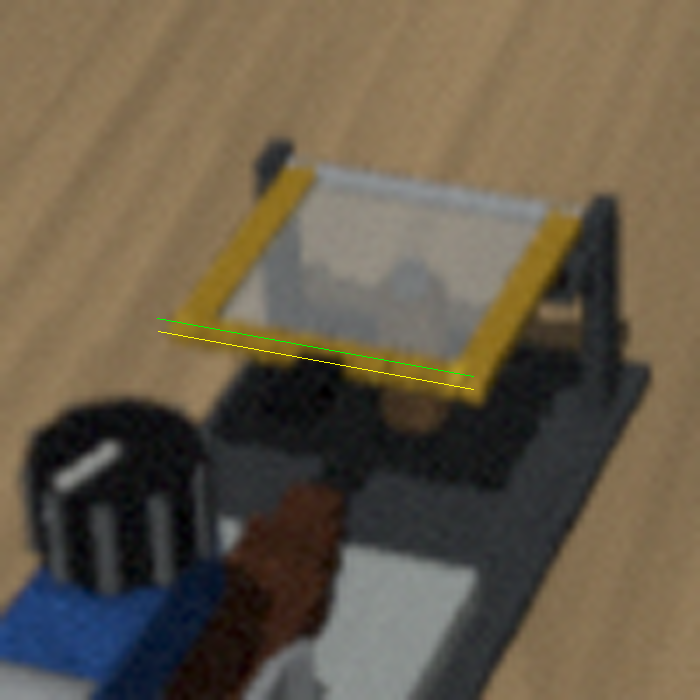

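```bash
python3 -c "
from h import *
t=cv2.imread('pics/top28.png')
print([ (b[0],b[1],b[4]) for b in blanks(t,36)])
print('nose expected',proj('top',[jig(-1,-77+2,16)]))
cv2.imwrite('pics/full28.png',t)"
```

```text
[(array([546.27010549, 155.12282379]), np.float64(81.95449860226627), array([239.77108434, 231.54819277])), (array([ 385.50477594, -560.29110987]), np.float64(175.800330018307), array([466.48094374, 274.45553539]))]
nose expected [[261.64116411 233.02304269]]
```

View pics/full28.png

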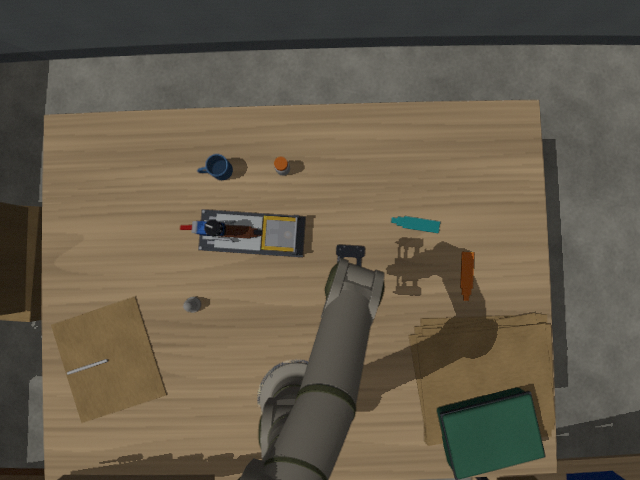

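```bash
python3 -c "
from station import sign_off
print(sign_off())"
```

```text
the job is handed in; nothing more can be done
None
```

The whole job was done in the order asked and handed in at about 66 s of robot time; no verdict was reported.

- **Blanks:** only two dark blanks were on the bench. Both are stacked on the bed and were pushed to the back stop, where contact read about 5–9 N.
- **Nut:** I turned it about 4.24 rad clockwise, and the move of the white line agrees with that. With that setting the lever began to resist at about 0.6–0.65 rad, a little before midway (0.75). That onset comes from noisy force readings. I left the nut there because it implies about 4.6 mm of foot compression, inside the 1.5–6 mm range; the foot itself was never measured directly.
- **Lever:** it is closed fully. At the end of the swing my low-force pinch slipped on it, so I gripped harder and pushed on. The force then jumped to 28 N at the stop, and the picture overlay matches the closed position.
- **Tug:** I pulled to about 9.7 N towards the drum. The bed gave roughly 5 mm with clamp and stack moving together, then returned, with no slip seen.
- **Guard:** I led it down slowly, but near level the pinch no longer showed any downward force. I finished by pressing the tab with closed fingers. The force rose from 3 to 25 N within 0.4 mm, at 83 mm height against about 82.5 mm expected, so it is on its stops.
- **Last pictures:** the guard is level and the lever down. The stack still sits on the bed, its nose where expected. An automatic angle fit on the stack gave 82° against the jig's 84.8°; I put that down to the clamp head hiding part of the stack. The jar, mug, figurine and the orange and turquoise look-alikes were not touched.

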